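Hang the lemel pan and bring the drill over the punch mark

TASK

Get the pendant blank ready for drilling: first hang the little copper lemel pan by its bail on the twin hook under the front of the drilling stand, so that it will catch the filings, and let go of it. Then lift the cordless pen drill out of its holder, carry it over everything standing in between, and stop with the bit upright over the punch mark in the blue spot, its tip about 6 mm above the brass; finish while still holding it there, as the motor has to be running before the bit meets the metal. The drill must never touch the blank, the stand or the pan, and the jar, bottle, reel and ring box on the board stay where they are.

Things in the scene. Friction and masses are not known exactly. Their poses are not given: they have to be found in the camera images.
- drill_stand: Drilling stand, fixed to the board left of the bench's own pin: grey base 116 x 96 mm, post, and on it a brown wooden table 64 mm wide, top 150 mm above the board. Its nose (46 mm wide) points along the stand's own -x, towards the robot, and ends 67 mm from the origin (on the board). A steel strap with a brass nut clamps the brass blank; its screw ends 176 mm above the board, 48 mm behind the mark.
- hook_seat (a point): Where the pan's bail shall rest: middle of the twin hook, on top of its two rods (6 mm thick, 20 mm apart), 131 mm above the board. The rods come from under the nose along the stand's -x (this point's axes are the stand's); this point is 33 mm beyond the nose. 22 mm further on the rods' ends turn up to 149 mm above the board. The bail may rest anywhere between nose and upturned ends.
- punch_mark (a point): The punch mark to be drilled, on top of the round brass blank (48 mm across, 2 mm thick, its top 152 mm above the board): a dark dot at the crossing of two white scribed lines in a blue ink spot 11 mm across, near the blank's edge on the robot's side.
- pan_center (a point): Centre of the lemel pan with its bail, half-way up, 44 mm above its underside. The flat top bar of the bail runs along the pan's y; its underside is 40 mm and its top 44 mm above this point. Grip the bail's legs from above, across its 52 mm (along the pan's y), e.g. 20 mm above this point: the hook's rods then pass freely through the bail, below the bar and between the fingers.
- lemel_pan: The same pan, origin at the centre of its underside: a loose open copper pan 76 (x) x 46 (y) x 24 mm, about 70 g, with a rigid upright steel strap bail over its middle, under which it balances. The bail is 52 mm wide outside, 46 mm inside (along y); legs and bar are 10 mm wide (along x), legs 3 mm thick, bar 4 mm.
- drill_holder: Dark wooden turned holder, fixed to the board, foot 72 mm across, 70 mm high, 43 mm across at the top, with a bore 21.6 mm wide in which the drill stands upright. Origin at the centre of its underside.
- drill_center (a point): Middle of the cordless pen drill's grey round body, 28 mm across, on its axis, 104 mm above the tip of its bit. The body reaches from 48 mm below this point (a shoulder resting on the holder's top) to 36 mm above it; a black cap ends 48 mm above it. Grip the body from above. The nose (18 mm) and bit reach 56 mm down into the holder: lift straight up by at least 60 mm. z points up the tool.
- drill_tip (a point): Tip of the steel bit (2.4 mm thick) at the lower end of the pen drill, hidden in the holder at the start, 14 mm above the board; z points up along the tool.
- pen_drill: The same drill, loose, 152 mm long, about 130 g; origin at the tip of the bit, z along its axis towards the black end cap.
- oil_jar: Small glass jar with yellow oil, 37 mm across, 48 mm high, standing loose on the board; leave it alone. Origin at the centre of its underside.
- white_dropper: White dropper bottle, 25 mm across, 54 mm high, standing loose on the board; leave it alone. Origin at the centre of its underside.
- thread_reel: Brown wooden thread reel, 34 mm across, 54 mm high, standing loose on the board; leave it alone. Origin at the centre of its underside.
- ring_box: Purple ring box, 40 x 46 x 32 mm, standing loose on the board; leave it alone. Origin at the centre of its underside.

How it is judged:
On the way, in this order (a step that is already met when the one before it is completed fails the run):
1. the pan hangs on the twin hook by its bail and has been let go (horizontal distance between pan_center and hook_seat below 0.025 m and z of pan_center in the frame of hook_seat between -0.05 and -0.03 m and contact force between lemel_pan and drill_stand above 0.2 N and contact force between lemel_pan and the fingers below 0.05 N and angle between pan_center's own z axis and vertical below 0.25 rad and linear speed of lemel_pan below 0.05 m/s), for 0.3 s.
2. the drill has been lifted out of its holder, its tip higher than the blank (height (world z) of drill_tip above 0.156 m and contact force between pen_drill and the fingers above 1 N), for 0.2 s.
At the end, for the whole second after the job is handed in: The pan hangs let go on the hook (within 25 mm of the seat sideways, upright). The gripper holds the drill still, upright within 6 degrees, tip within 4 mm of the punch mark sideways and 2 to 12 mm above the brass, touching only the fingers. Bystanders moved under 15 mm, upright (horizontal distance between pan_center and hook_seat below 0.025 m and z of pan_center in the frame of hook_seat between -0.05 and -0.03 m and contact force between lemel_pan and drill_stand above 0.2 N and contact force between lemel_pan and the fingers below 0.05 N and angle between pan_center's own z axis and vertical below 0.25 rad and horizontal distance between drill_tip and punch_mark below 0.004 m and z of drill_tip in the frame of punch_mark between 0.002 and 0.012 m and angle between drill_tip's own z axis and vertical below 0.1 rad and contact force between pen_drill and the fingers above 1 N and contact force between pen_drill and drill_stand below 0.05 N and linear speed of pen_drill below 0.02 m/s and angle between each of oil_jar, white_dropper, thread_reel, ring_box's own z axis and vertical below 0.2 rad); the arm keeps its last pose, push and grip.
It fails at once if the drill touches the blank, the drilling stand or the hanging pan (contact force between pen_drill and drill_stand above 0.5 N or contact force between pen_drill and lemel_pan above 0.5 N).
It fails at once if the oil jar is moved by more than 15 mm (distance of oil_jar from where it was at the start of the episode above 0.015 m).
It fails at once if the white dropper bottle is moved by more than 15 mm (distance of white_dropper from where it was at the start of the episode above 0.015 m).
It fails at once if the thread reel is moved by more than 15 mm (distance of thread_reel from where it was at the start of the episode above 0.015 m).
It fails at once if the ring box is moved by more than 15 mm (distance of ring_box from where it was at the start of the episode above 0.015 m).
It also fails if it takes over 61 s, if anything falls off the work surface, if the arm or the gripper's body presses on something with over 40 N, if the wrist force passes 120 N, or if a joint passes its speed limit or range.

ROBOT

A 6-joint arm with a two-finger parallel gripper is mounted at the origin on a cart in front of the work surface, level with it; the furniture and walls round the work are solid. World frame = base frame: x ahead of the robot, y to its left, z up, the work surface at z = 0. Lengths are in m, angles in rad, forces in N, time in s.
With the tool pointing down it reaches from about 0.225 to 0.875 m from the base axis. Payload 3.4 kg.
Tool frame: the origin (TCP) lies at the very end of the fingers, on their centre line; the grasp point (between the pads) lies 19 mm behind it; z points along the fingers, y is the direction in which the jaws open and shut (so a half turn about z gives the same grasp; the last joint's range is limited). The gripper opens to 85 mm and grips with 20 to 120 N. Pads are 22 mm wide; open, the fingers measure 114 mm over their backs; the gripper's body (76 mm by 85 mm) begins 54 mm behind the grasp point. The pads swing forward as they close: fully open they stand 13 mm farther back than shut.
Start: joints at [-1.362, 0.276, 1.505, -0, 1.361, -0.121], TCP at [0.186, -0.544, 0.197] pointing down, gripper open.
Joint ranges: [-2.89, 2.89], [-0.75, 2.08], [0.22, 2.7], [-1.18, 4.32], [0.11, 2.71], [-2.7, 2.7]. Speed limits (rad/s): [2.57, 2.57, 3.14, 3.14, 3.14, 3.14].

INTERFACE

Orientations are given as a unit quaternion [w, x, y, z].
In Python, from rig import telemetry, optics, order gives the robot as it stands.
- The arm moves only by the shell command python3 -m creep 'ROWS' [FORCE]. ROWS is a JSON object of lists of equal length, an entry for each row: "slide": the shift along the world's x, y, z normalised to -1 to 1, where 1 is 0.15 m, a list of three; "twist": the turn, a rotation vector about the world's x, y, z normalised to -1 to 1, where 1 is 360 degrees, a list of three; "fingers": the gripper's target within -1 to 1 (fully open at 1, half-way at 0, shut at -1). A call has 1 to 20 rows; each row is the pose to reach, as a shift and turn from the pose commanded when the call began, turning the shorter way round; what a row does not reach only later rows make up. A row lasts 1/10 s, in which the tool goes at most 50 mm and 8.59 degrees, less where a joint would pass 70% of its speed; a pose out of reach is approached as far as the arm can. A call with a number of a shift or a turn outside -1 to 1 is refused whole. A call with a gripper value outside its range is refused whole. The fingers move at their own pace and stop on an object; FORCE is the grip in N (left out, the last holds). Time passes only in rows, so rows that repeat a pose let the fingers close. It gives the time, the measured TCP pose, the force and the opening at its end, in the units of the state.
- telemetry.get_state(): the state, without advancing time (a new reading comes with each control period).
- optics.get_image(name): name is "side" or "top"; returns a dict with "img" (420x560x3 uint8, blue, green, red), "depth" (420x560 float32, m along the optical axis (not along the pixel's ray), 0 where there is no reading), "fovy" (degrees; the focal length in pixels is half the picture's height over the tangent of half this angle, whatever the lens; pixels are square), "cx", "cy" (the principal point, pixels), "world_from_camera" (4x4, takes a point from camera to world coordinates). Camera axes: x right, y down, z forward; pixel columns grow to the right and rows downward; lengths in m; the calibration is good to about 2 mm. A picture is of the moment at which its call begins.
- order.sign_off(): hands the job in, once; it reports no verdict.
The state is a dict: "clock": time; "qpos": joint angles; "qd": joint speeds; "effort": joint torques, N m; "position": TCP position; "ee_rot": TCP orientation; "contact_force": force on the tool from outside, world axes, zero at the start; "moment": the same for the moment, N m; "width": finger opening in m.
Only numpy, scipy, OpenCV 4.12 (cv2) and the standard library are available. Lean on these libraries where they do the work, as an engineer would, in place of code of your own. Each camera call takes 0.05 s, during which the arm holds its last target.

## Working session

There is one attempt and no reset: what is moved stays moved. The work goes in short steps, Python scripts to look and compute and a shell command to move; the robot and the scene stay as the last step left them, time stands still between calls to the robot, and variables do not carry over. Pictures are saved under pics/ and viewed, and the job is handed in when it is done.

```bash
mkdir -p pics; ls; python3 - <<'E'
from rig import telemetry, optics
import cv2,numpy as np
s=telemetry.get_state();print({k:np.round(v,4) for k,v in s.items()})
for n in("side","top"):
    d=optics.get_image(n);cv2.imwrite(f"pics/{n}0.png",d["img"]);np.savez(f"/tmp/{n}0.npz",**d)
    print(n,d["fovy"],d["cx"],d["cy"],np.round(d["world_from_camera"],4).tolist())
E
```

```text
pics
{'clock': np.float64(0.0), 'qpos': array([-1.362 ,  0.2766,  1.5061,  0.    ,  1.3607, -0.121 ]), 'qd': array([ 0.0005,  0.0005,  0.0011, -0.001 ,  0.0015, -0.0018]), 'effort': array([ 6.00000e-04, -4.16770e+01, -2.45808e+01, -5.00000e-04,
        1.09000e-02, -0.00000e+00]), 'position': array([ 0.1861, -0.5435,  0.1961]), 'ee_rot': array([-9.000e-04,  9.864e-01,  1.642e-01, -0.000e+00]), 'contact_force': array([-0.4746, -0.1948,  0.3022]), 'moment': array([-0.0053, -0.0136, -0.0037]), 'width': np.float64(0.0852)}
side 43.31646511706735 278.90627861644975 205.4416045628617 [[-0.9429, -0.1817, 0.2793, 0.188], [-0.3332, 0.5252, -0.783, 0.8641], [-0.0045, -0.8313, -0.5558, 0.7299], [0.0, 0.0, 0.0, 1.0]]
top 53.544993007394936 287.484547994745 215.3799706096137 [[0.0196, -0.9904, 0.1367, 0.4141], [-0.9998, -0.019, 0.0055, -0.009], [-0.0028, -0.1368, -0.9906, 0.9552], [0.0, 0.0, 0.0, 1.0]]
```

View pics/top0.png

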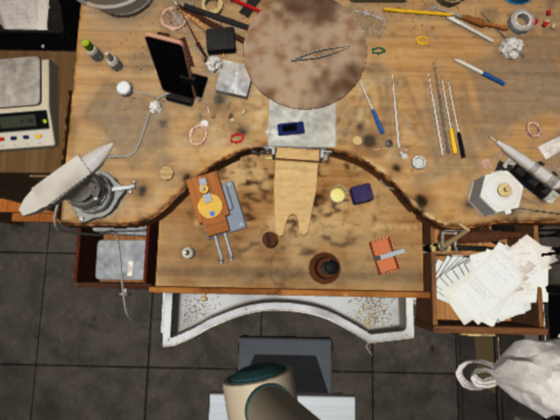

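View pics/side0.png

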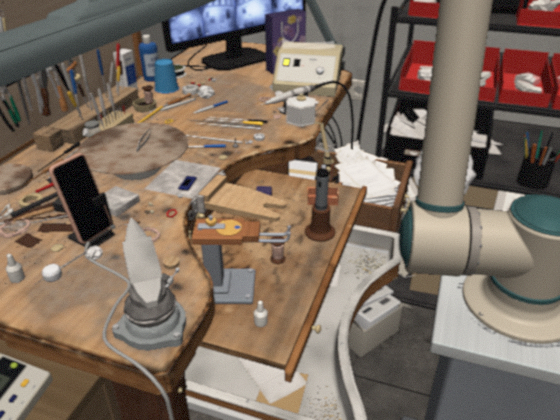

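The top view shows the stand near (208,208) with its rods to about (228,258), the holder and drill near (325,266), the pan near (385,255), the reel (270,240), the dropper (188,253), the jar (338,194) and the ring box (361,194). I'll zoom in next.

```bash
python3 - <<'E'
import cv2
t=cv2.imread("pics/top0.png");s=cv2.imread("pics/side0.png")
a=cv2.resize(t[165:285,165:265],None,fx=4,fy=4,interpolation=cv2.INTER_CUBIC)
b=cv2.resize(t[165:285,300:420],None,fx=4,fy=4,interpolation=cv2.INTER_CUBIC)[:, :400]
cv2.imwrite("pics/tz.png",cv2.hconcat([a,b]))
cv2.imwrite("pics/sz.png",cv2.resize(s[140:280,180:370],None,fx=4,fy=4,interpolation=cv2.INTER_CUBIC))
E
```

```text
(no output)
```

View pics/tz.png

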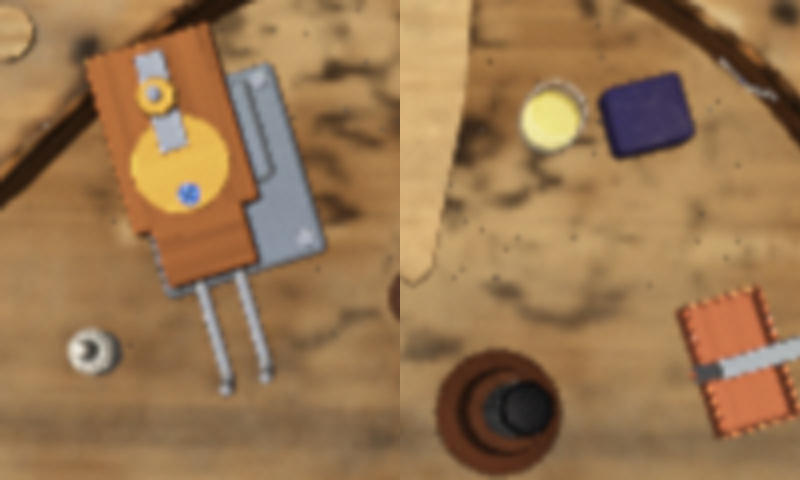

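View pics/sz.png

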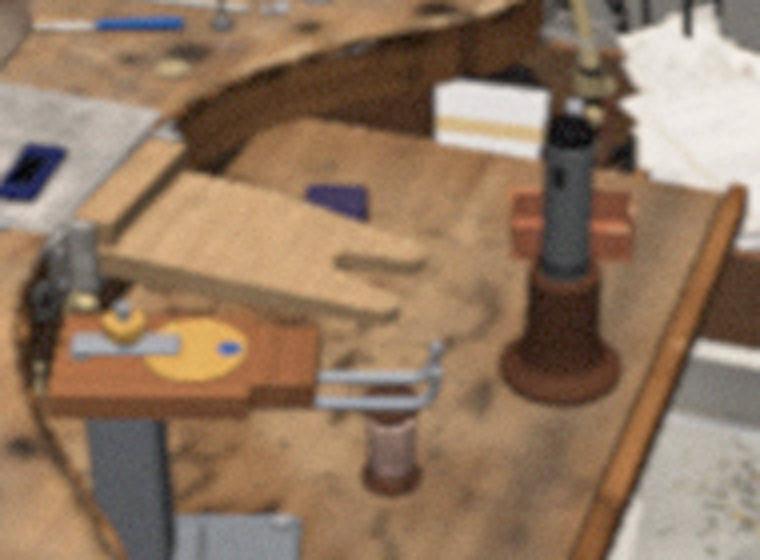

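```bash
cat > h.py <<'E'
import numpy as np,cv2
from rig import telemetry,optics
def load(n): return dict(np.load(f"/tmp/{n}.npz"))
def grab(n,tag):
    d=optics.get_image(n);np.savez(f"/tmp/{n}{tag}.npz",**d);cv2.imwrite(f"pics/{n}{tag}.png",d["img"]);return d
def ray(d,u,v):
    f=d["img"].shape[0]/2/np.tan(np.radians(float(d["fovy"]))/2)
    T=d["world_from_camera"];r=T[:3,:3]@np.array([(u-d["cx"])/f,(v-d["cy"])/f,1.]);return T[:3,3],r
def plane(d,u,v,z):
    o,r=ray(d,u,v);return o+r*(z-o[2])/r[2]
def dep(d,u,v):
    o,r=ray(d,u,v);return o+r*d["depth"][int(round(v)),int(round(u))]
def proj(d,p):
    f=d["img"].shape[0]/2/np.tan(np.radians(float(d["fovy"]))/2)
    T=d["world_from_camera"];c=T[:3,:3].T@(np.array(p)-T[:3,3]);return np.array([c[0]/c[2]*f+d["cx"],c[1]/c[2]*f+d["cy"]])
def tri(d1,p1,d2,p2):
    o1,r1=ray(d1,*p1);o2,r2=ray(d2,*p2)
    s=np.linalg.lstsq(np.c_[r1,-r2],o2-o1,rcond=None)[0]
    a=o1+s[0]*r1;b=o2+s[1]*r2;return (a+b)/2,np.linalg.norm(a-b)
def mask(d,lo,hi,box):
    h=cv2.cvtColor(d["img"],cv2.COLOR_BGR2HSV);m=cv2.inRange(h,lo,hi);k=np.zeros_like(m);x0,y0,x1,y1=box;k[y0:y1,x0:x1]=m[y0:y1,x0:x1]
    n,l,st,c=cv2.connectedComponentsWithStats(k)
    i=1+np.argmax(st[1:,4]);return c[i],st[i],(l==i).astype(np.uint8)
E
python3 - <<'E'
from h import *
np.set_printoptions(precision=4,suppress=True)
t=load("top0");s=load("side0")
# board
print("board",dep(t,250,270),dep(t,310,230),dep(s,330,290))
# blue spot
ct,st,_=mask(t,(100,90,60),(130,255,255),(195,195,230,230));cs,ss,_=mask(s,(105,90,60),(130,255,255),(225,215,250,240))
print("blue",ct,st,cs,ss,plane(t,*ct,.152),plane(s,*cs,.152),tri(t,ct,s,cs))
# blank
ct,st,m=mask(t,(17,110,130),(30,255,255),(190,185,225,225));print("blank bbox",st)
# pan
ct,st,m=mask(t,(0,120,120),(13,255,255),(360,225,412,280));print("pan",ct,st)
cn=max(cv2.findContours(m,cv2.RETR_EXTERNAL,cv2.CHAIN_APPROX_NONE)[0],key=cv2.contourArea)
P=np.array([plane(t,*q[0],.024)[:2] for q in cn],np.float32);print("pan rect z=.024",cv2.minAreaRect(P))
P=np.array([plane(t,*q[0],0)[:2] for q in cn],np.float32);print("pan rect z=0",cv2.minAreaRect(P))
# drill cap
for z,uv in((.166,(300+130/4,165+408/4)),):print("cap",plane(t,*uv,z))
print("rods ends",plane(t,165+227/4,165+387/4,.146),plane(t,165+267/4,165+375/4,.146))
print("nose corners",plane(t,165+172/4,165+285/4,.15),plane(t,165+258/4,165+260/4,.15))
print("rear corners",plane(t,165+87/4,165+60/4,.15),plane(t,165+210/4,165+24/4,.15))
print("rod root", plane(t,165+202/4,165+282/4,.131),plane(t,165+240/4,165+272/4,.131))
for n,uv in dict(reel=(270,240),drop=(188,253),jar=(338,194),box=(361.5,194)).items():print(n,plane(t,*uv,.054 if n in("reel","drop") else .04))
print("holder foot c",plane(t,300+98/4,165+412/4,.01))
E
```

```text
board [0.4188 0.0788 0.0029] [ 0.5128 -0.0563  0.0012] [ 0.3987 -0.1039 -0.1823]
blue [211.6364 212.9091] [210 212   4   3  11] [237.   226.75] [236 226   3   2   4] [0.527  0.1434 0.152 ] [0.5283 0.1424 0.152 ] (array([0.5273, 0.1434, 0.1528]), np.float64(0.000905893132362638))
blank bbox [197 194  25  24 370]
pan [381.212 245.75 ] [369 236  26  20 316]
pan rect z=.024 ((0.47776344418525696, -0.21492977440357208), (0.034129705280065536, 0.05121084675192833), 17.705507278442383)
pan rect z=0 ((0.4794035255908966, -0.22023621201515198), (0.03500930219888687, 0.052530691027641296), 17.705507278442383)
cap [ 0.4266 -0.0913  0.166 ]
rods ends [0.4328 0.1208 0.146 ] [0.439  0.1016 0.146 ]
nose corners [0.4814 0.1488 0.15  ] [0.4944 0.1076 0.15  ]
rear corners [0.592 0.196 0.15 ] [0.6114 0.1359 0.15  ]
rod root [0.4848 0.1377 0.131 ] [0.4901 0.119  0.131 ]
reel [0.4839 0.0328 0.054 ]
drop [0.4523 0.2092 0.054 ]
jar [ 0.5908 -0.1159  0.04  ]
box [ 0.5918 -0.1684  0.04  ]
holder foot c [ 0.4265 -0.0895  0.01  ]
```

```bash
python3 - <<'E'
from h import *
np.set_printoptions(precision=4,suppress=True)
t=load("top0");s=load("side0")
h=cv2.cvtColor(t["img"],cv2.COLOR_BGR2HSV)
m=cv2.inRange(h,(0,120,110),(12,255,255));k=np.zeros_like(m);k[228:280,362:412]=m[228:280,362:412]
k=cv2.morphologyEx(k,cv2.MORPH_OPEN,np.ones((2,2)))
pts=np.argwhere(k)[:,::-1].astype(np.float32);print(len(pts),pts.min(0),pts.max(0))
for z in(.0,.012,.024):
    P=np.array([plane(t,*q,z)[:2] for q in pts],np.float32);print(z,cv2.minAreaRect(P))
g=cv2.inRange(h,(0,0,100),(180,60,255))
z=cv2.resize(t["img"][225:285,360:420],None,fx=9,fy=9,interpolation=cv2.INTER_CUBIC)
cv2.imwrite("pics/panz.png",z)
for tt in (.07,.08,.084):
  pass
# depth points at bail height
pp=[dep(t,u,v) for v in range(235,275) for u in range(365,410)]
pp=np.array(pp);b=pp[(pp[:,2]>.074)&(pp[:,2]<.095)];print("bail",len(b),b.mean(0),np.linalg.svd(b[:,:2]-b[:,:2].mean(0))[2][0]) if len(b) else 0
print(cv2.minAreaRect(b[:,:2].astype(np.float32)))
# depth cap
pp=np.array([dep(t,u,v) for v in range(250,285) for u in range(310,345)]);b=pp[(pp[:,2]>.155)&(pp[:,2]<.18)];print("cap",len(b),b.mean(0),cv2.minEnclosingCircle(b[:,:2].astype(np.float32)))
b=pp[(pp[:,2]>.055)&(pp[:,2]<.075)];print("holder top",len(b),cv2.minEnclosingCircle(b[:,:2].astype(np.float32)))
E
```

```text
598 [370. 238.] [400. 274.]
0.0 ((0.45640939474105835, -0.22904038429260254), (0.07805842906236649, 0.05122842639684677), 17.73934555053711)
0.012 ((0.45587825775146484, -0.22627656161785126), (0.07707782089710236, 0.050584856420755386), 17.739349365234375)
0.024 ((0.45534709095954895, -0.22351275384426117), (0.07609719783067703, 0.04994130879640579), 17.739316940307617)
bail 127 [ 0.4576 -0.2217  0.0875] [ 0.3018 -0.9534]
((0.45776402950286865, -0.22232776880264282), (0.009771107695996761, 0.05120322108268738), 17.587846755981445)
cap 160 [ 0.4272 -0.0886  0.1643] ((0.42715099453926086, -0.08909782767295837), 0.013497766107320786)
holder top 131 ((0.42724716663360596, -0.0889330506324768), 0.0213779229670763)
```

View pics/panz.png

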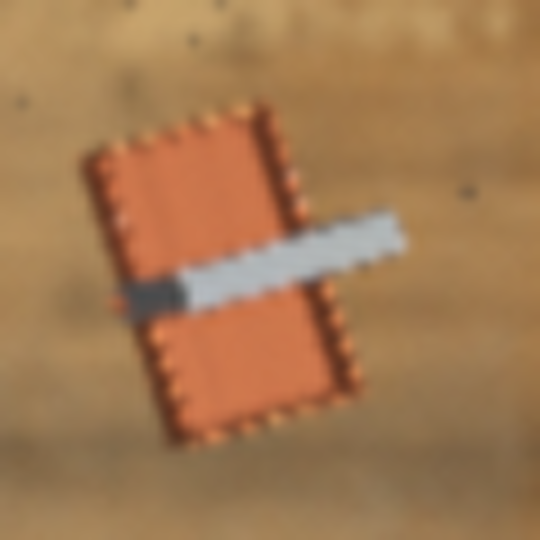

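The pan is at (0.4575, -0.222) with yaw about 17.6°. The bail's depth height of 0.0875 is right. The stand's yaw is about 17.7°, and I get the seat at (0.457, 0.118) and the mark at (0.5275, 0.143), where both views agree to 1 mm. The drill is at (0.427, -0.089). The tool's yaw already fits to within 1.3°, so I move to above the pan.

```bash
python3 -m creep '{"slide":[[0.12,0.14,0],[0.24,0.28,0],[0.36,0.42,0],[0.48,0.56,0],[0.6,0.71,0],[0.6,0.71,0]],"twist":[[0,0,-0.0036],[0,0,-0.0036],[0,0,-0.0036],[0,0,-0.0036],[0,0,-0.0036],[0,0,-0.0036]],"fingers":[1,1,1,1,1,1]}'
python3 -m creep '{"slide":[[0.12,0.14,0],[0.24,0.28,0],[0.36,0.42,0],[0.48,0.56,0],[0.6,0.71,0],[0.6,0.71,0]],"twist":[[0,0,0],[0,0,0],[0,0,0],[0,0,0],[0,0,0],[0,0,0]],"fingers":[1,1,1,1,1,1]}'
python3 -m creep '{"slide":[[0.12,0.14,0],[0.24,0.28,0],[0.36,0.42,0],[0.48,0.56,0],[0.6,0.72,0],[0.6,0.72,0],[0.6,0.72,0]],"twist":[[0,0,0],[0,0,0],[0,0,0],[0,0,0],[0,0,0],[0,0,0],[0,0,0]],"fingers":[1,1,1,1,1,1,1]}'
```

```text
clock: 0.7
position: [0.2777, -0.4343, 0.1966]
ee_rot: [-0.001, 0.988, 0.155, 0.0]
contact_force: [-1.3, 0.2, -0.8]
width: 0.0854
clock: 1.3
position: [0.3674, -0.329, 0.1967]
ee_rot: [-0.001, 0.988, 0.154, 0.0]
contact_force: [-0.1, -0.5, 0.0]
width: 0.0855
clock: 2.0
position: [0.4559, -0.2238, 0.1966]
ee_rot: [0.0, 0.988, 0.153, -0.001]
contact_force: [-0.2, -1.1, 0.2]
width: 0.0857
```

```bash
python3 -m creep '{"slide":[[0.01,0.01,-0.15],[0.01,0.01,-0.3],[0.01,0.01,-0.45],[0.01,0.01,-0.6],[0.01,0.01,-0.7],[0.01,0.01,-0.75],[0.01,0.01,-0.75]],"twist":[[0,0,0],[0,0,0],[0,0,0],[0,0,0],[0,0,0],[0,0,0],[0,0,0]],"fingers":[1,1,1,1,1,1,1]}' && python3 - <<'E'
from h import *
ims=[]
for n,(x0,y0,x1,y1) in (("top",(320,200,460,320)),("side",(250,130,390,250))):
    d=grab(n,"1");ims.append(cv2.resize(d["img"][y0:y1,x0:x1],(400,343),interpolation=cv2.INTER_CUBIC))
cv2.imwrite("pics/c1.png",cv2.hconcat(ims))
E
```

```text
clock: 2.7
position: [0.4565, -0.2223, 0.0835]
ee_rot: [-0.0, 0.988, 0.152, -0.001]
contact_force: [0.2, 0.5, 0.8]
width: 0.0856
```

View pics/c1.png

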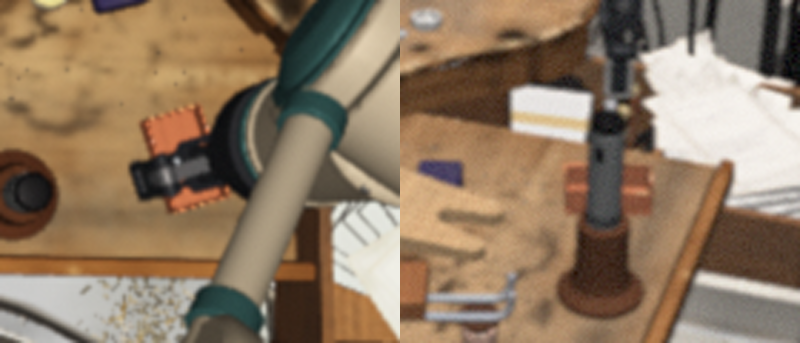

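The top view shows the fingers straddling the bail across its width, with the pan undisturbed. I lower to the grip height and close.

```bash
python3 -m creep '{"slide":[[0.005,0,-0.1],[0.005,0,-0.2],[0.005,0,-0.24],[0.005,0,-0.24],[0.005,0,-0.24],[0.005,0,-0.24],[0.005,0,-0.24],[0.005,0,-0.24],[0.005,0,-0.24],[0.005,0,-0.24],[0.005,0,-0.24],[0.005,0,-0.24]],"twist":[[0,0,0],[0,0,0],[0,0,0],[0,0,0],[0,0,0],[0,0,0],[0,0,0],[0,0,0],[0,0,0],[0,0,0],[0,0,0],[0,0,0]],"fingers":[1,1,1,1,0.1,-0.3,-0.6,-0.6,-0.6,-0.6,-0.6,-0.6]}' 30
```

```text
clock: 4.0
position: [0.4593, -0.2224, 0.0497]
ee_rot: [0.001, 0.988, 0.153, 0.001]
contact_force: [-1.4, -0.5, 6.6]
width: 0.0486
```

```bash
python3 -m creep '{"slide":[[0,0,0.05],[0,0,0.1],[0,0,0.15],[0,0,0.2],[0,0,0.2],[0,0,0.2]],"twist":[[0,0,0],[0,0,0],[0,0,0],[0,0,0],[0,0,0],[0,0,0]],"fingers":[-0.6,-0.6,-0.6,-0.6,-0.6,-0.6]}' && python3 - <<'E'
from h import *
ims=[]
for n,(x0,y0,x1,y1) in (("top",(320,200,460,320)),("side",(250,130,390,250))):
    d=grab(n,"2");ims.append(cv2.resize(d["img"][y0:y1,x0:x1],(400,343),interpolation=cv2.INTER_CUBIC))
cv2.imwrite("pics/c2.png",cv2.hconcat(ims))
E
```

```text
clock: 4.6
position: [0.4586, -0.2216, 0.0787]
ee_rot: [0.0, 0.988, 0.153, 0.0]
contact_force: [0.2, -0.1, 0.3]
width: 0.0172
```

View pics/c2.png

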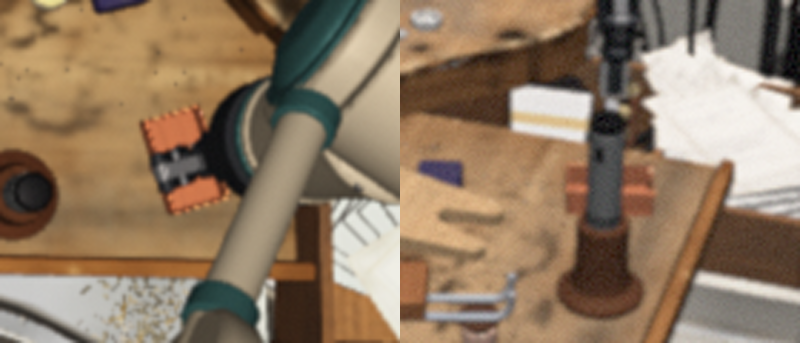

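The fingers closed to 17 mm and the pan stayed on the board, so this grip failed. I'll open, back off and look.

```bash
python3 -m creep '{"slide":[[0,0,0.15],[0,0,0.3],[0,0,0.45],[-0.1,-0.1,0.55],[-0.25,-0.25,0.6],[-0.4,-0.4,0.6],[-0.55,-0.55,0.6],[-0.55,-0.55,0.6]],"twist":[[0,0,0],[0,0,0],[0,0,0],[0,0,0],[0,0,0],[0,0,0],[0,0,0],[0,0,0]],"fingers":[-0.6,0,1,1,1,1,1,1]}' && python3 - <<'E'
from h import *
ims=[]
for n,(x0,y0,x1,y1) in (("top",(320,200,460,320)),("side",(250,130,390,250))):
    d=grab(n,"3");ims.append(cv2.resize(d["img"][y0:y1,x0:x1],(400,343),interpolation=cv2.INTER_CUBIC))
cv2.imwrite("pics/c3.png",cv2.hconcat(ims))
t=load("top3")
pp=np.array([dep(t,u,v) for v in range(232,280) for u in range(362,410)]);b=pp[(pp[:,2]>.074)&(pp[:,2]<.095)];print(len(b),b.mean(0),cv2.minAreaRect(b[:,:2].astype(np.float32)))
E
```

```text
clock: 5.5
position: [0.3736, -0.306, 0.1681]
ee_rot: [0.0, 0.989, 0.151, -0.001]
contact_force: [0.3, 0.3, -0.2]
width: 0.0854
124 [ 0.45664692 -0.2217786   0.08761733] ((0.45685067772865295, -0.22263851761817932), (0.009856415912508965, 0.05221909284591675), 17.02237319946289)
```

View pics/c3.png

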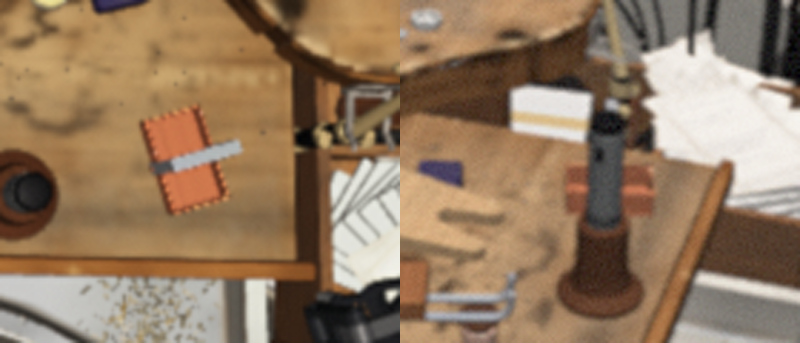

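The pan has not moved: its bail is at (0.4567, -0.222), yaw 17°. I probably lifted before the grip had settled. I'll go back, close with more force and wait, then check the width before lifting.

```bash
python3 -m creep '{"slide":[[0.15,0.15,0],[0.3,0.3,0],[0.45,0.45,0],[0.55,0.56,-0.1],[0.55,0.56,-0.25],[0.55,0.56,-0.4],[0.55,0.56,-0.55],[0.55,0.56,-0.7],[0.55,0.56,-0.8],[0.55,0.56,-0.82],[0.55,0.56,-0.82]],"twist":[[0,0,0],[0,0,0],[0,0,0],[0,0,0],[0,0,0],[0,0,0],[0,0,0],[0,0,0],[0,0,0],[0,0,0],[0,0,0]],"fingers":[1,1,1,1,1,1,1,1,1,1,1]}' 60
python3 -m creep '{"slide":[[0,0,0],[0,0,0],[0,0,0],[0,0,0],[0,0,0],[0,0,0]],"twist":[[0,0,0],[0,0,0],[0,0,0],[0,0,0],[0,0,0],[0,0,0]],"fingers":[0,0,0,0,0,0]}' 60
python3 -m creep '{"slide":[[0,0,0],[0,0,0],[0,0,0],[0,0,0]],"twist":[[0,0,0],[0,0,0],[0,0,0],[0,0,0]],"fingers":[-0.1,-0.1,-0.1,-0.1]}' 60
```

```text
clock: 6.7
position: [0.4586, -0.2191, 0.045]
ee_rot: [-0.001, 0.988, 0.154, -0.0]
contact_force: [-0.0, 0.5, -0.1]
width: 0.0851
clock: 7.3
position: [0.4595, -0.2207, 0.0471]
ee_rot: [0.001, 0.988, 0.153, 0.001]
contact_force: [0.2, -0.1, 5.4]
width: 0.0487
clock: 7.7
position: [0.4594, -0.2207, 0.047]
ee_rot: [0.001, 0.988, 0.153, 0.001]
contact_force: [-0.4, -0.2, 5.4]
width: 0.0486
```

```bash
python3 - <<'E'
from h import *
ims=[]
for n,(x0,y0,x1,y1) in (("top",(350,220,420,280)),("side",(280,120,350,180))):
    d=grab(n,"4");ims.append(cv2.resize(d["img"][y0:y1,x0:x1],(400,343),interpolation=cv2.INTER_CUBIC))
cv2.imwrite("pics/c4.png",cv2.hconcat(ims))
print(telemetry.get_state()["qpos"],telemetry.get_state()["moment"])
E
```

```text
[-5.84456703e-01  3.11208348e-01  1.86829572e+00  1.20478891e-04
  9.59026585e-01  6.79342277e-01] [0.17912658 0.07140046 0.06203318]
```

View pics/c4.png

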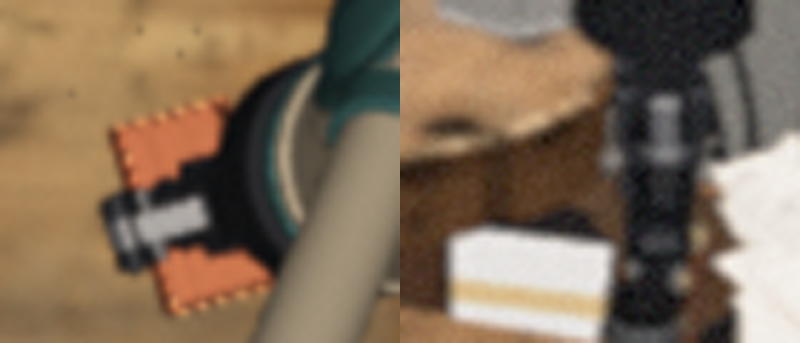

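```bash
python3 -m creep '{"slide":[[0,0,0.015],[0,0,0.03],[0,0,0.045],[0,0,0.045]],"twist":[[0,0,0],[0,0,0],[0,0,0],[0,0,0]],"fingers":[-0.3,-0.3,-0.3,-0.3]}' 60
```

```text
clock: 8.2
position: [0.4586, -0.2202, 0.0525]
ee_rot: [0.0, 0.988, 0.153, 0.0]
contact_force: [0.7, 0.9, -0.3]
width: 0.0484
```

```bash
python3 - <<'E'
from h import *
from h import *
ims=[]
for n,(x0,y0,x1,y1) in (("top",(350,220,420,280)),("side",(280,160,350,220))):
    d=grab(n,"5");ims.append(cv2.resize(d["img"][y0:y1,x0:x1],(400,343),interpolation=cv2.INTER_CUBIC))
cv2.imwrite("pics/c5.png",cv2.hconcat(ims))
E
```

```text
(no output)
```

View pics/c5.png

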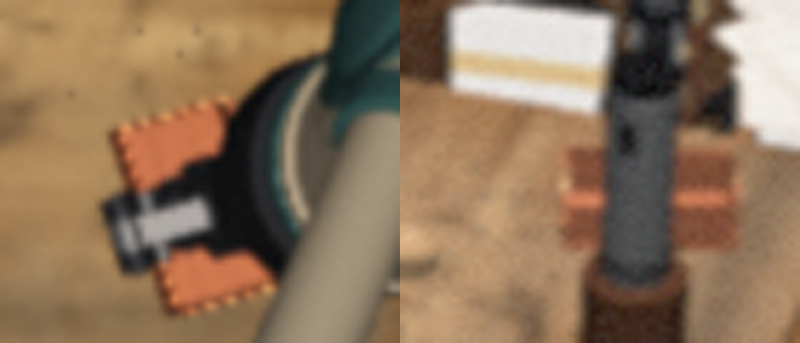

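```bash
python3 -m creep '{"slide":[[0,0,0.02],[0,0,0.05],[0,0,0.08],[0,0,0.1],[0,0,0.1]],"twist":[[0,0,0],[0,0,0],[0,0,0],[0,0,0],[0,0,0]],"fingers":[-0.3,-0.3,-0.3,-0.3,-0.3]}' 60;  python3 - <<'E'
from h import *
from h import *
ims=[]
for n,(x0,y0,x1,y1) in (("top",(350,220,420,280)),("side",(280,160,350,220))):
    d=grab(n,"6");ims.append(cv2.resize(d["img"][y0:y1,x0:x1],(400,343),interpolation=cv2.INTER_CUBIC))
cv2.imwrite("pics/c6.png",cv2.hconcat(ims))
E
```

```text
clock: 8.8
position: [0.4589, -0.2203, 0.0679]
ee_rot: [0.001, 0.988, 0.153, 0.001]
contact_force: [0.7, -0.6, -0.6]
width: 0.0483
```

View pics/c6.png

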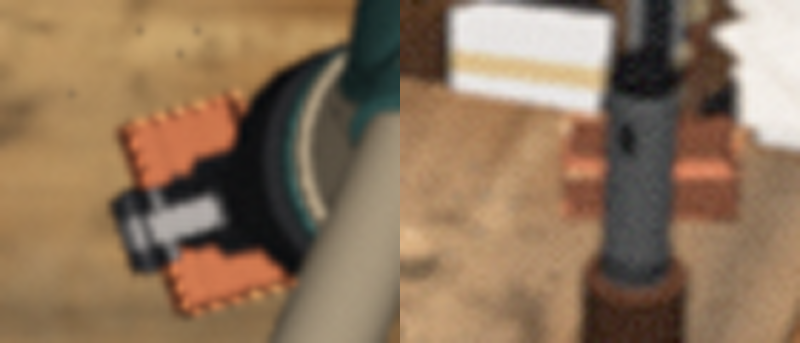

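The pan is lifted: it has risen in the side view around (310,190), and the force reads -0.6 N, which is the pan's weight. The width reading is just biased by about -3.5 mm. Now I raise it over the drill and carry it left.

```bash
python3 -m creep '{"slide":[[0,0,0.1],[0,0,0.25],[0,0,0.4],[0,0,0.55],[0,0,0.7],[0,0,0.85],[0,0,1],[0,0,1]],"twist":[[0,0,0],[0,0,0],[0,0,0],[0,0,0],[0,0,0],[0,0,0],[0,0,0],[0,0,0]],"fingers":[-0.3,-0.3,-0.3,-0.3,-0.3,-0.3,-0.3,-0.3]}'
python3 -m creep '{"slide":[[0,0,0.1],[0,0,0.22],[-0.04,0.15,0.22],[-0.08,0.32,0.22],[-0.12,0.5,0.22],[-0.16,0.68,0.22],[-0.2,0.86,0.22],[-0.25,1,0.22],[-0.25,1,0.22]],"twist":[[0,0,0],[0,0,0],[0,0,0],[0,0,0],[0,0,0],[0,0,0],[0,0,0],[0,0,0],[0,0,0]],"fingers":[-0.3,-0.3,-0.3,-0.3,-0.3,-0.3,-0.3,-0.3,-0.3]}'
python3 -m creep '{"slide":[[-0.05,0.15,0],[-0.1,0.32,0],[-0.15,0.5,0],[-0.2,0.68,0],[-0.25,0.86,0],[-0.27,1,0],[-0.27,1,0],[-0.27,1,0]],"twist":[[0,0,0],[0,0,0],[0,0,0],[0,0,0],[0,0,0],[0,0,0],[0,0,0],[0,0,0]],"fingers":[-0.3,-0.3,-0.3,-0.3,-0.3,-0.3,-0.3,-0.3]}'
```

```text
clock: 9.7
position: [0.4602, -0.2212, 0.22]
ee_rot: [0.002, 0.988, 0.153, 0.002]
contact_force: [0.5, -0.6, -0.2]
width: 0.0486
clock: 10.6
position: [0.419, -0.0675, 0.2489]
ee_rot: [-0.001, 0.988, 0.154, -0.001]
contact_force: [-0.5, -0.2, -0.1]
width: 0.0484
clock: 11.4
position: [0.3807, 0.0792, 0.2495]
ee_rot: [0.001, 0.988, 0.153, -0.0]
contact_force: [0.4, -0.5, -1.0]
width: 0.0488
```

```bash
python3 - <<'E'
from h import *
ims=[]
for n,(x0,y0,x1,y1) in (("top",(130,160,300,330)),("side",(180,90,370,280))):
    d=grab(n,"7");ims.append(cv2.resize(d["img"][y0:y1,x0:x1],(400,400),interpolation=cv2.INTER_CUBIC))
cv2.imwrite("pics/c7.png",cv2.hconcat(ims))
E
```

```text
(no output)
```

View pics/c7.png

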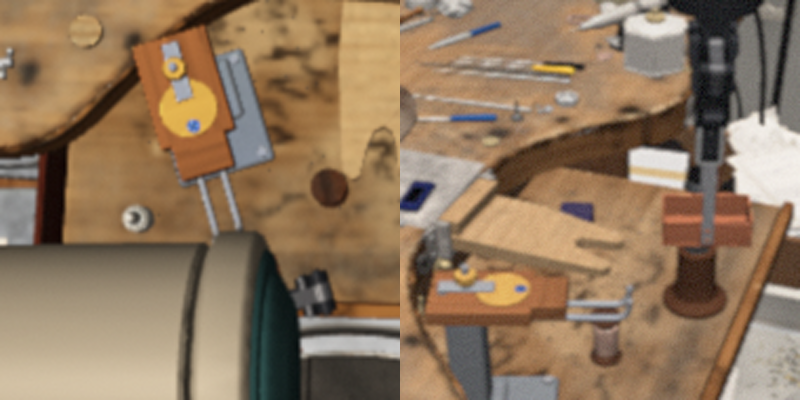

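```bash
python3 - <<'E'
from h import *
s=load("side7")
c,st,m=mask(s,(0,100,60),(14,255,255),(295,175,360,215));print(c,st)
P=telemetry.get_state()["position"];y=np.radians(17.5);ex=np.array([np.cos(y),np.sin(y),0]);ey=np.array([-np.sin(y),np.cos(y),0])
for off in(-.003,-.008,-.013,-.018):
  b=P+[0,0,off-.044]-.002*ex
  print(off,[np.round(proj(s,b+a*ex+.023*ey+[0,0,z])) for a in(-.038,.038) for z in(0,.024)])
cv2.imwrite("pics/p7.png",cv2.resize(s["img"][130:220,280:370],None,fx=6,fy=6,interpolation=cv2.INTER_CUBIC))
E
```

```text
[323.47169811 195.24271012] [ 295  178   54   37 1166]
-0.003 [array([347., 208.]), array([348., 196.]), array([304., 207.]), array([305., 196.])]
-0.008 [array([347., 210.]), array([348., 199.]), array([304., 209.]), array([305., 198.])]
-0.013 [array([347., 212.]), array([348., 201.]), array([304., 212.]), array([305., 201.])]
-0.018 [array([347., 215.]), array([347., 204.]), array([304., 214.]), array([304., 203.])]
```

View pics/p7.png

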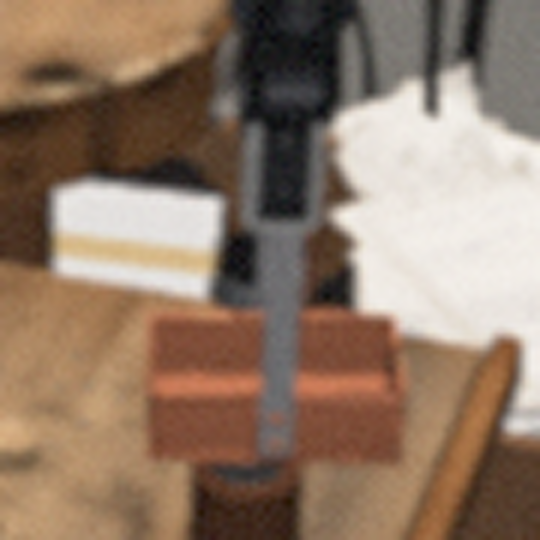

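The pan hangs level in the grip, with its near bottom corners at (305,207) and (347,207). That matches a pan centre 3 mm below the TCP. Next I descend in front of the hook.

```bash
python3 -m creep '{"slide":[[0.01,0.1,-0.1],[0.01,0.1,-0.25],[0.01,0.1,-0.4],[0.01,0.1,-0.55],[0.01,0.1,-0.7],[0.01,0.1,-0.82],[0.01,0.1,-0.865],[0.01,0.1,-0.865],[0.01,0.1,-0.865]],"twist":[[0,0,0],[0,0,0],[0,0,0],[0,0,0],[0,0,0],[0,0,0],[0,0,0],[0,0,0],[0,0,0]],"fingers":[-0.3,-0.3,-0.3,-0.3,-0.3,-0.3,-0.3,-0.3,-0.3]}';  python3 - <<'E'
from h import *
ims=[]
for n,(x0,y0,x1,y1) in (("top",(150,180,290,320)),("side",(220,140,360,280))):
    d=grab(n,"8");ims.append(cv2.resize(d["img"][y0:y1,x0:x1],(400,400),interpolation=cv2.INTER_CUBIC))
cv2.imwrite("pics/c8.png",cv2.hconcat(ims))
print(telemetry.get_state()["qpos"])
E
```

```text
clock: 12.4
position: [0.3829, 0.0945, 0.121]
ee_rot: [0.0, 0.988, 0.153, 0.001]
contact_force: [0.7, -0.9, 0.5]
width: 0.0483
[ 6.60015254e-02  6.32048369e-02  1.97877781e+00 -2.18952310e-04
  1.09737337e+00  1.33005269e+00]
```

View pics/c8.png

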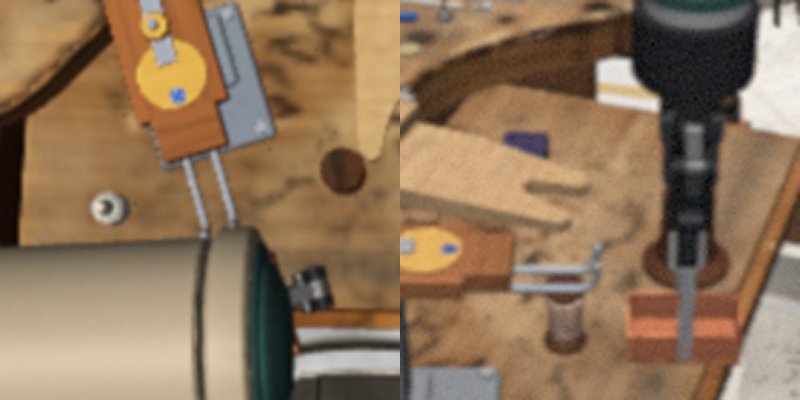

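The pan is clear in front of the upturned ends, and the bar's underside is about 9 mm above them. I slide in along the rods.

```bash
python3 -m creep '{"slide":[[0.06,0.02,0],[0.13,0.041,0],[0.2,0.064,0],[0.27,0.086,0],[0.34,0.108,0],[0.41,0.131,0],[0.48,0.153,0],[0.51,0.162,0],[0.51,0.162,0],[0.51,0.162,0]],"twist":[[0,0,0],[0,0,0],[0,0,0],[0,0,0],[0,0,0],[0,0,0],[0,0,0],[0,0,0],[0,0,0],[0,0,0]],"fingers":[-0.3,-0.3,-0.3,-0.3,-0.3,-0.3,-0.3,-0.3,-0.3,-0.3]}';  python3 - <<'E'
from h import *
ims=[]
for n,(x0,y0,x1,y1) in (("top",(150,180,290,320)),("side",(220,140,360,280))):
    d=grab(n,"9");ims.append(cv2.resize(d["img"][y0:y1,x0:x1],(400,400),interpolation=cv2.INTER_CUBIC))
cv2.imwrite("pics/c9.png",cv2.hconcat(ims))
E
```

```text
clock: 13.5
position: [0.4579, 0.1192, 0.1202]
ee_rot: [0.0, 0.988, 0.153, -0.001]
contact_force: [-0.4, 0.5, -0.9]
width: 0.0484
```

View pics/c9.png

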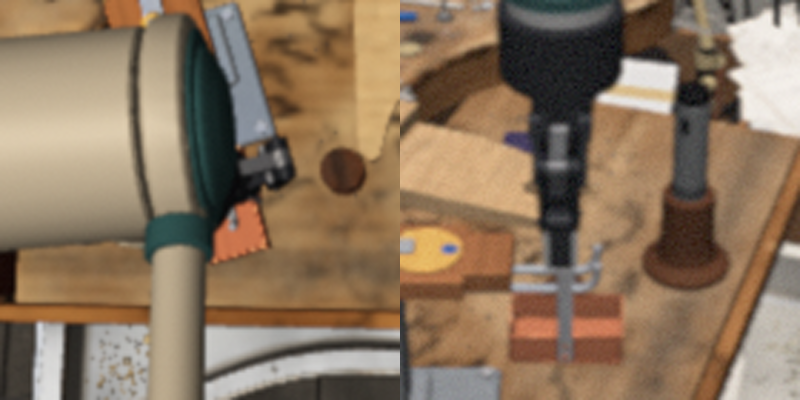

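The near leg stands in front of the rods, between nose and upturned ends, so I lower it.

```bash
python3 -m creep '{"slide":[[0,0,-0.04],[0,0,-0.08],[0,0,-0.12],[0,0,-0.15],[0,0,-0.165],[0,0,-0.17],[0,0,-0.17]],"twist":[[0,0,0],[0,0,0],[0,0,0],[0,0,0],[0,0,0],[0,0,0],[0,0,0]],"fingers":[-0.3,-0.3,-0.3,-0.3,-0.3,-0.3,-0.3]}'
```

```text
clock: 14.3
position: [0.4585, 0.1193, 0.0949]
ee_rot: [0.0, 0.988, 0.153, -0.0]
contact_force: [0.3, -0.8, -1.3]
width: 0.0486
```

```bash
python3 -m creep '{"slide":[[0,0,-0.008],[0,0,-0.012],[0,0,-0.012]],"twist":[[0,0,0],[0,0,0],[0,0,0]],"fingers":[-0.3,-0.3,-0.3]}'
python3 -m creep '{"slide":[[0,0,0],[0,0,0],[0,0,0],[0,0,0],[0,0,0],[0,0,0]],"twist":[[0,0,0],[0,0,0],[0,0,0],[0,0,0],[0,0,0],[0,0,0]],"fingers":[0.3,0.5,0.7,0.7,0.7,0.7]}';  python3 - <<'E'
from h import *
ims=[]
for n,(x0,y0,x1,y1) in (("top",(150,180,290,320)),("side",(220,140,360,280))):
    d=grab(n,"10");ims.append(cv2.resize(d["img"][y0:y1,x0:x1],(400,400),interpolation=cv2.INTER_CUBIC))
cv2.imwrite("pics/c10.png",cv2.hconcat(ims))
E
```

```text
clock: 14.6
position: [0.4589, 0.1193, 0.0937]
ee_rot: [0.0, 0.988, 0.153, 0.001]
contact_force: [0.1, -0.4, 2.6]
width: 0.0483
clock: 15.2
position: [0.4585, 0.1193, 0.0931]
ee_rot: [0.0, 0.988, 0.153, -0.0]
contact_force: [-0.7, -0.1, -0.5]
width: 0.0725
```

View pics/c10.png

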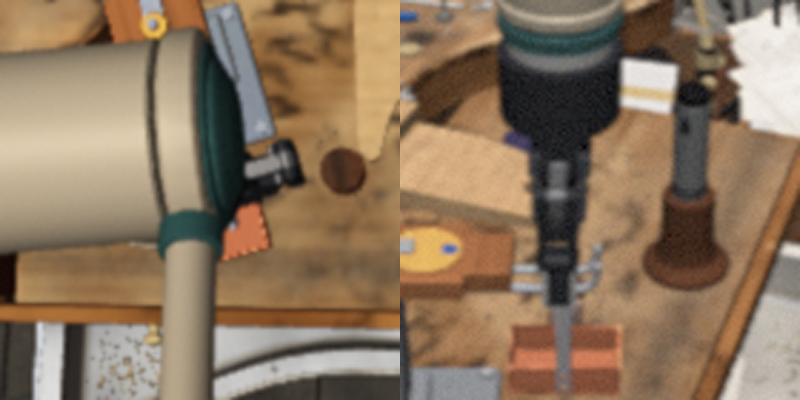

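It touched down at 2.6 N and the fingers are open. I rise straight up.

```bash
python3 -m creep '{"slide":[[0,0,0.05],[0,0,0.12],[0,0,0.2],[0,0,0.3],[0,0,0.45],[0,0,0.6],[0,0,0.8],[0,0,1],[0,0,1]],"twist":[[0,0,0],[0,0,0],[0,0,0],[0,0,0],[0,0,0],[0,0,0],[0,0,0],[0,0,0],[0,0,0]],"fingers":[0.7,0.7,0.7,0.7,0.7,0.7,0.7,0.7,0.7]}'
python3 -m creep '{"slide":[[0,-0.2,0.1],[0,-0.4,0.1],[0,-0.6,0.1],[-0.05,-0.8,0.1],[-0.1,-0.98,0.1],[-0.1,-0.98,0.1]],"twist":[[0,0,0],[0,0,0],[0,0,0],[0,0,0],[0,0,0],[0,0,0]],"fingers":[1,1,1,1,1,1]}';  python3 - <<'E'
from h import *
ims=[]
for n,(x0,y0,x1,y1) in (("top",(150,180,290,320)),("side",(220,140,360,280))):
    d=grab(n,"11");ims.append(cv2.resize(d["img"][y0:y1,x0:x1],(400,400),interpolation=cv2.INTER_CUBIC))
cv2.imwrite("pics/c11.png",cv2.hconcat(ims))
E
```

```text
clock: 16.2
position: [0.4614, 0.1196, 0.2485]
ee_rot: [0.0, 0.988, 0.153, 0.005]
contact_force: [0.0, -0.4, 0.4]
width: 0.0726
clock: 16.8
position: [0.4424, -0.0304, 0.2582]
ee_rot: [0.001, 0.989, 0.151, -0.0]
contact_force: [0.1, 0.9, -0.6]
width: 0.0852
```

View pics/c11.png

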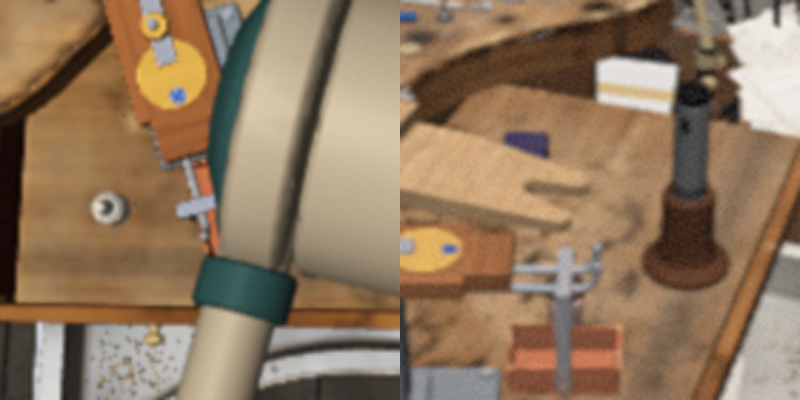

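The pan hangs on both rods with its bar between nose and upturned ends (side zoom, around (565,270)), upright and let go. Next is the drill.

```bash
python3 -m creep '{"slide":[[-0.03,-0.13,0],[-0.07,-0.26,0],[-0.1,-0.39,0],[-0.1,-0.39,0],[-0.1,-0.39,0],[-0.1,-0.39,0]],"twist":[[0,0,0],[0,0,0],[0,0,0],[0,0,0],[0,0,0],[0,0,0]],"fingers":[1,1,1,1,1,1]}';  python3 - <<'E'
from h import *
np.set_printoptions(precision=4,suppress=True)
t=grab("top","12");s=grab("side","12")
ims=[cv2.resize(d["img"][y0:y1,x0:x1],(400,400),interpolation=cv2.INTER_CUBIC) for d,(x0,y0,x1,y1) in ((t,(150,180,290,320)),(s,(220,120,360,260)))]
cv2.imwrite("pics/c12.png",cv2.hconcat(ims))
pp=np.array([dep(t,u,v) for v in range(235,275) for u in range(205,240)]);b=pp[(pp[:,2]>.131)&(pp[:,2]<.142)]
print(len(b));print(b.mean(0),cv2.minAreaRect(b[:,:2].astype(np.float32)))
print(telemetry.get_state()["position"])
E
```

```text
clock: 17.5
position: [0.4288, -0.0851, 0.2582]
ee_rot: [-0.0, 0.988, 0.154, 0.0]
contact_force: [-0.1, 1.4, -0.5]
width: 0.0857
187
[0.4572 0.1195 0.1343] ((0.460946261882782, 0.1197122186422348), (0.05517975240945816, 0.05141148343682289), 14.251996994018555)
[ 0.4287 -0.0853  0.2582]
```

View pics/c12.png

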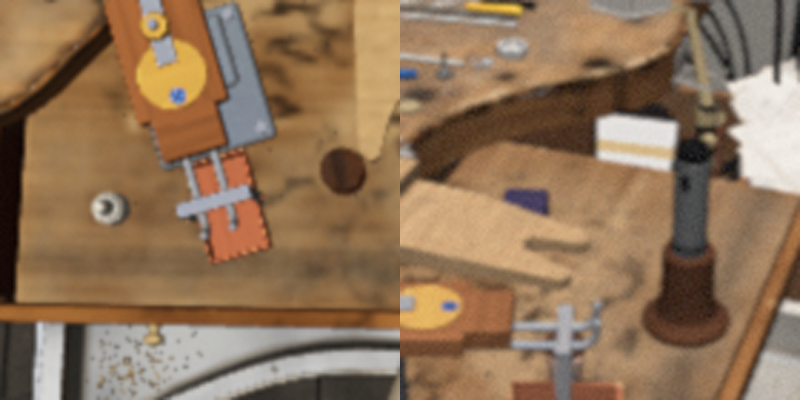

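The pan is seated on both rods (top zoom bar centre (217,200), or (0.457, 0.1195) in the world), within 2 mm of the seat. I descend over the drill.

```bash
python3 -m creep '{"slide":[[-0.01,-0.025,-0.15],[-0.01,-0.025,-0.3],[-0.01,-0.025,-0.4],[-0.01,-0.025,-0.4],[-0.01,-0.025,-0.4]],"twist":[[0,0,0],[0,0,0],[0,0,0],[0,0,0],[0,0,0]],"fingers":[1,1,1,1,1]}';  python3 - <<'E'
from h import *
t=grab("top","13");s=grab("side","13")
ims=[cv2.resize(d["img"][y0:y1,x0:x1],(400,400),interpolation=cv2.INTER_CUBIC) for d,(x0,y0,x1,y1) in ((t,(270,200,370,300)),(s,(270,100,370,200)))]
cv2.imwrite("pics/c13.png",cv2.hconcat(ims))
E
```

```text
clock: 18.1
position: [0.4273, -0.0896, 0.1984]
ee_rot: [0.0, 0.988, 0.153, 0.0]
contact_force: [0.2, -0.9, 0.1]
width: 0.0857
```

View pics/c13.png

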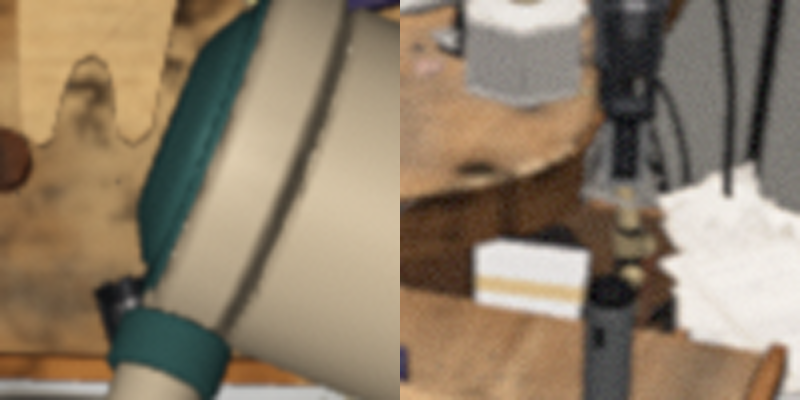

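```bash
python3 - <<'E'
from h import *
s=load("side13")
y=np.radians(17.6);ey=np.array([-np.sin(y),np.cos(y),0])
P=np.array([.4273,-.0896,.1984])
print("cap",proj(s,[.4272,-.0889,.166]),"body",proj(s,[.4272,-.0889,.1]))
for z in(.013,.03,.05,.08):print(z,[np.round(proj(s,P+k*.05*ey+[0,0,z]),1) for k in(1,0,-1)])
E
```

```text
cap [323.28319405 170.12633375] body [322.01782875 196.18633923]
0.013 [array([325.2, 162.8]), array([324.2, 151. ]), array([323.3, 140.2])]
0.03 [array([325.6, 155.3]), array([324.6, 143.7]), array([323.7, 133. ])]
0.05 [array([326. , 146.3]), array([325., 135.]), array([324.1, 124.5])]
0.08 [array([326.7, 132.4]), array([325.7, 121.5]), array([324.7, 111.3])]
```

```bash
python3 - <<'E'
from h import *
s=load("side10")
y=np.radians(17.6);ey=np.array([-np.sin(y),np.cos(y),0])
P=np.array([.4585,.1193,.0931])
for z in(0,.013,.02,.03,.05):print(z,[np.round(proj(s,P+k*ey+[0,0,z]),1) for k in(.036,.05,0,-.036)])
s=load("side13");cv2.imwrite("pics/p13.png",cv2.resize(s["img"][90:190,280:370],None,fx=6,fy=6,interpolation=cv2.INTER_CUBIC))
P=np.array([.4273,-.0896,.1984])
for z in(0,.013,.02,.03,.05):print(z,[np.round(proj(s,P+k*ey+[0,0,z]),1) for k in(.042,.057,0,-.042)])
E
```

```text
0 [array([276.1, 264.1]), array([275.8, 269.1]), array([276.8, 251.9]), array([277.5, 240.5])]
0.013 [array([276.1, 258.7]), array([275.8, 263.6]), array([276.8, 246.6]), array([277.4, 235.2])]
0.02 [array([276. , 255.7]), array([275.7, 260.6]), array([276.7, 243.7]), array([277.4, 232.3])]
0.03 [array([276. , 251.5]), array([275.7, 256.4]), array([276.7, 239.5]), array([277.4, 228.2])]
0.05 [array([275.9, 242.8]), array([275.6, 247.6]), array([276.6, 230.9]), array([277.3, 219.8])]
0 [array([324.8, 166.4]), array([325.1, 170.1]), array([324. , 156.5]), array([323.2, 147.2])]
0.013 [array([325.1, 160.8]), array([325.4, 164.5]), array([324.2, 151. ]), array([323.5, 141.8])]
0.02 [array([325.2, 157.8]), array([325.5, 161.4]), array([324.4, 148. ]), array([323.6, 138.9])]
0.03 [array([325.4, 153.4]), array([325.7, 157. ]), array([324.6, 143.7]), array([323.8, 134.7])]
0.05 [array([325.9, 144.4]), array([326.2, 147.9]), array([325., 135.]), array([324.2, 126.1])]
```

View pics/p13.png

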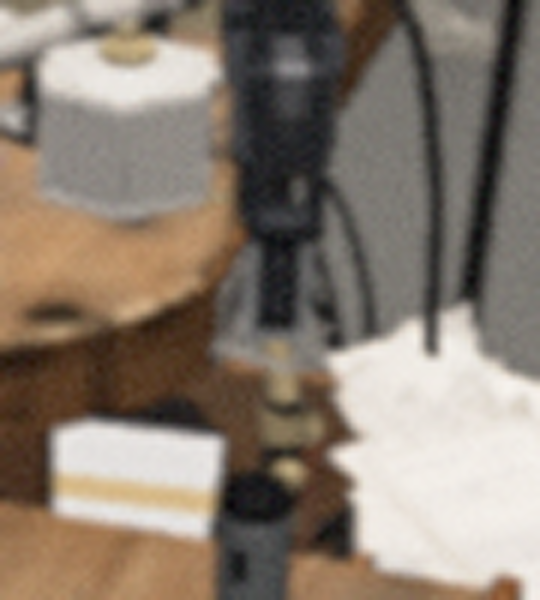

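```bash
python3 - <<'E'
from h import *
np.set_printoptions(precision=4,suppress=True)
s=load("side13")
for v in range(96,176,4):print(v,[list(np.round(dep(s,u,v),3)) for u in(320,323,326,328,332)])
E
```

```text
96 [[np.float64(0.436), np.float64(-0.068), np.float64(0.34)], [np.float64(0.426), np.float64(-0.056), np.float64(0.346)], [np.float64(0.42), np.float64(-0.053), np.float64(0.347)], [np.float64(0.418), np.float64(-0.059), np.float64(0.345)], [np.float64(0.409), np.float64(-0.057), np.float64(0.348)]]
100 [[np.float64(0.434), np.float64(-0.064), np.float64(0.333)], [np.float64(0.419), np.float64(-0.028), np.float64(0.35)], [np.float64(0.413), np.float64(-0.027), np.float64(0.351)], [np.float64(0.41), np.float64(-0.029), np.float64(0.351)], [np.float64(0.402), np.float64(-0.029), np.float64(0.351)]]
104 [[np.float64(0.432), np.float64(-0.058), np.float64(0.328)], [np.float64(0.417), np.float64(-0.022), np.float64(0.344)], [np.float64(0.412), np.float64(-0.025), np.float64(0.344)], [np.float64(0.409), np.float64(-0.026), np.float64(0.344)], [np.float64(0.401), np.float64(-0.025), np.float64(0.345)]]
108 [[np.float64(0.43), np.float64(-0.052), np.float64(0.322)], [np.float64(0.417), np.float64(-0.024), np.float64(0.336)], [np.float64(0.411), np.float64(-0.022), np.float64(0.337)], [np.fl
[... 4283 characters left out ...]
4(-0.33), np.float64(0.044)], [np.float64(0.525), np.float64(-0.589), np.float64(-0.102)]]
168 [[np.float64(0.437), np.float64(-0.097), np.float64(0.165)], [np.float64(0.431), np.float64(-0.101), np.float64(0.164)], [np.float64(0.479), np.float64(-0.324), np.float64(0.035)], [np.float64(0.474), np.float64(-0.325), np.float64(0.035)], [np.float64(0.518), np.float64(-0.563), np.float64(-0.102)]]
172 [[np.float64(0.432), np.float64(-0.082), np.float64(0.164)], [np.float64(0.426), np.float64(-0.082), np.float64(0.165)], [np.float64(0.42), np.float64(-0.086), np.float64(0.164)], [np.float64(0.418), np.float64(-0.094), np.float64(0.16)], [np.float64(0.514), np.float64(-0.547), np.float64(-0.107)]]
```

The depth image shows the open fingertips at z≈0.250 while the reported TCP is 0.198. Allowing for the 13 mm swing, the real tips sit about 35 mm above the reported TCP, so the pan grip only caught the bail's top, which explains the first slip. I allow for this: to grip the drill about 8 mm above its middle, the reported TCP must be near 0.073. I descend in steps and watch the force.

```bash
python3 -m creep '{"slide":[[0,0,-0.12],[0,0,-0.24],[0,0,-0.36],[0,0,-0.48],[0,0,-0.55],[0,0,-0.6],[0,0,-0.6]],"twist":[[0,0,0],[0,0,0],[0,0,0],[0,0,0],[0,0,0],[0,0,0],[0,0,0]],"fingers":[1,1,1,1,1,1,1]}';  python3 - <<'E'
from h import *
np.set_printoptions(precision=3,suppress=True)
t=grab("top","14");s=grab("side","14")
ims=[cv2.resize(d["img"][y0:y1,x0:x1],(400,400),interpolation=cv2.INTER_CUBIC) for d,(x0,y0,x1,y1) in ((t,(270,200,370,300)),(s,(280,110,370,200)))]
cv2.imwrite("pics/c14.png",cv2.hconcat(ims))
for v in range(140,200,4):print(v,dep(s,324,v))
E
```

```text
clock: 18.9
position: [0.4269, -0.0899, 0.1079]
ee_rot: [-0.0, 0.988, 0.153, -0.0]
contact_force: [-0.1, -0.7, 0.4]
width: 0.0856
140 [ 0.419 -0.05   0.257]
144 [ 0.413 -0.028  0.26 ]
148 [ 0.411 -0.021  0.255]
152 [ 0.411 -0.023  0.245]
156 [ 0.411 -0.025  0.236]
160 [ 0.41  -0.022  0.229]
164 [ 0.487 -0.333  0.041]
168 [ 0.409 -0.023  0.21 ]
172 [ 0.412 -0.035  0.194]
176 [ 0.411 -0.034  0.185]
180 [ 0.413 -0.042  0.171]
184 [ 0.412 -0.04   0.162]
188 [ 0.421 -0.079  0.128]
192 [ 0.421 -0.079  0.118]
196 [ 0.421 -0.082  0.106]
```

View pics/c14.png

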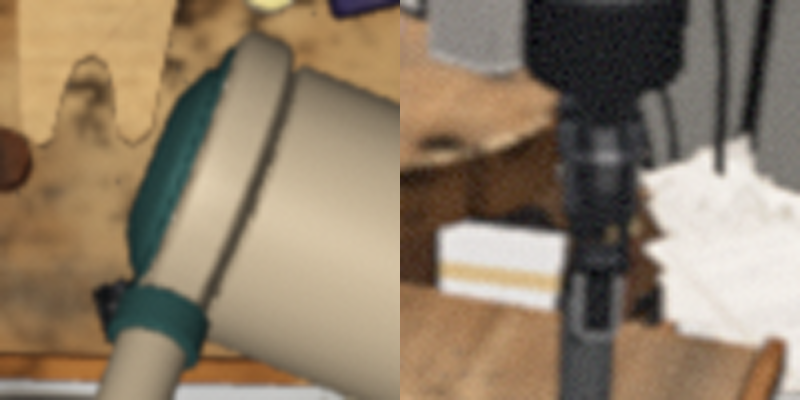

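At TCP 0.108 the tip shows at z≈0.16, the same 51 mm offset when open. The fingers straddle the body (side, (325,184)). Down another 35 mm, then grip.

```bash
python3 -m creep '{"slide":[[0,0.005,-0.08],[0,0.005,-0.16],[0,0.005,-0.22],[0,0.005,-0.235],[0,0.005,-0.235]],"twist":[[0,0,0],[0,0,0],[0,0,0],[0,0,0],[0,0,0]],"fingers":[1,1,1,1,1]}' 
python3 -m creep '{"slide":[[0,0,0],[0,0,0],[0,0,0],[0,0,0],[0,0,0],[0,0,0],[0,0,0],[0,0,0],[0,0,0],[0,0,0],[0,0,0],[0,0,0]],"twist":[[0,0,0],[0,0,0],[0,0,0],[0,0,0],[0,0,0],[0,0,0],[0,0,0],[0,0,0],[0,0,0],[0,0,0],[0,0,0],[0,0,0]],"fingers":[0.2,-0.1,-0.3,-0.4,-0.5,-0.7,-0.7,-0.7,-0.7,-0.7,-0.7,-0.7]}' 50;  python3 - <<'E'
from h import *
np.set_printoptions(precision=3,suppress=True)
s=grab("side","15");cv2.imwrite("pics/c15.png",cv2.resize(s["img"][110:240,270:380],None,fx=4,fy=4,interpolation=cv2.INTER_CUBIC))
for v in range(164,210,4):print(v,dep(s,324,v))
E
```

```text
clock: 19.5
position: [0.4271, -0.0893, 0.073]
ee_rot: [0.0, 0.988, 0.153, 0.0]
contact_force: [0.8, -0.7, -1.1]
width: 0.0855
clock: 20.7
position: [0.4272, -0.0894, 0.0732]
ee_rot: [0.0, 0.988, 0.153, 0.0]
contact_force: [-1.1, -0.6, 4.8]
width: 0.0263
164 [ 0.414 -0.038  0.21 ]
168 [ 0.411 -0.029  0.206]
172 [ 0.41  -0.028  0.198]
176 [ 0.412 -0.037  0.183]
180 [ 0.415 -0.05   0.166]
184 [ 0.415 -0.053  0.154]
188 [ 0.418 -0.066  0.136]
192 [ 0.417 -0.064  0.128]
196 [ 0.417 -0.066  0.117]
200 [ 0.42  -0.079  0.097]
204 [ 0.42  -0.08   0.087]
208 [ 0.42  -0.081  0.075]
```

View pics/c15.png

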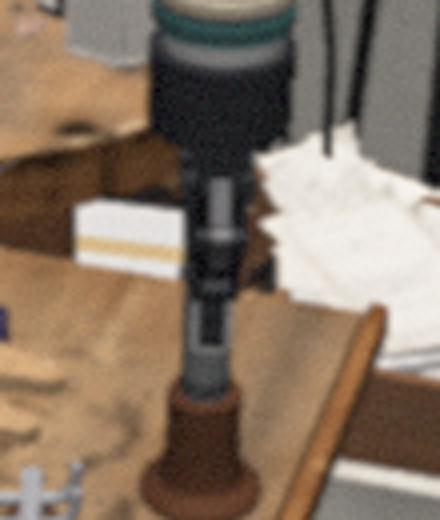

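The pads grip the body mid-height, with the tips at z≈0.11 and the width at 26 mm. I lift straight up.

```bash
python3 -m creep '{"slide":[[0,0,0.05],[0,0,0.12],[0,0,0.2],[0,0,0.3],[0,0,0.4],[0,0,0.5],[0,0,0.6],[0,0,0.7],[0,0,0.8],[0,0,0.9],[0,0,1],[0,0,1]],"twist":[[0,0,0],[0,0,0],[0,0,0],[0,0,0],[0,0,0],[0,0,0],[0,0,0],[0,0,0],[0,0,0],[0,0,0],[0,0,0],[0,0,0]],"fingers":[-0.7,-0.7,-0.7,-0.7,-0.7,-0.7,-0.7,-0.7,-0.7,-0.7,-0.7,-0.7]}'
python3 -m creep '{"slide":[[0,0,0.1],[0,0,0.2],[0,0,0.3],[0,0,0.36],[0,0,0.36],[0,0,0.36]],"twist":[[0,0,0],[0,0,0],[0,0,0],[0,0,0],[0,0,0],[0,0,0]],"fingers":[-0.7,-0.7,-0.7,-0.7,-0.7,-0.7]}';  python3 - <<'E'
from h import *
s=grab("side","16");cv2.imwrite("pics/c16.png",cv2.resize(s["img"][60:210,260:390],None,fx=4,fy=4,interpolation=cv2.INTER_CUBIC))
E
```

```text
clock: 21.95
position: [0.4283, -0.0897, 0.2251]
ee_rot: [0.001, 0.988, 0.153, 0.002]
contact_force: [-0.1, 0.2, -0.8]
width: 0.0261
clock: 22.55
position: [0.4266, -0.0891, 0.2762]
ee_rot: [-0.0, 0.988, 0.153, -0.0]
contact_force: [-0.5, -0.3, -1.4]
width: 0.0258
```

View pics/c16.png

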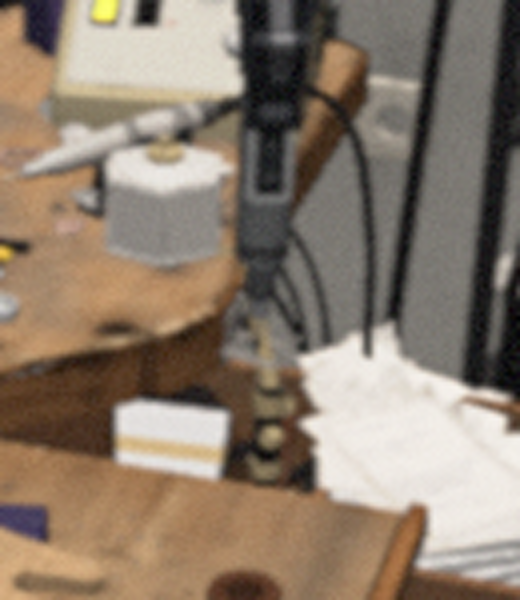

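```bash
python3 - <<'E'
from h import *
s=load("side16")
for n,z in(("tip",.217),("nose end?",.24),("shoulder",.273),("centre",.321)):print(n,np.round(proj(s,[.4266,-.0891,z]),1))
print("shoulder near",proj(s,[.4266-.003,-.0891+.0137,.273]))
print(np.round([dep(s,325,v) for v in range(100,130,3)],3).tolist())
E
```

```text
tip [324.6 148.8]
nose end? [325.1 138.8]
shoulder [325.8 124.1]
centre [326.9 101.7]
shoulder near [325.47785243 127.05863778]
[[0.424, -0.064, 0.335], [0.423, -0.061, 0.33], [0.424, -0.063, 0.323], [0.425, -0.069, 0.314], [0.426, -0.075, 0.305], [0.426, -0.075, 0.299], [0.426, -0.076, 0.292], [0.425, -0.074, 0.286], [0.424, -0.072, 0.281], [0.426, -0.081, 0.27]]
```

The drill hangs upright in the grip with its shoulder at z≈0.275, so the tip is at about 0.217, above everything in between. I carry it over.

```bash
python3 -m creep '{"slide":[[0.03,0.07,0],[0.08,0.18,0],[0.14,0.31,0],[0.2,0.45,0],[0.26,0.59,0],[0.31,0.71,0],[0.336,0.775,0],[0.336,0.775,0]],"twist":[[0,0,0],[0,0,0],[0,0,0],[0,0,0],[0,0,0],[0,0,0],[0,0,0],[0,0,0]],"fingers":[-0.7,-0.7,-0.7,-0.7,-0.7,-0.7,-0.7,-0.7]}'
python3 -m creep '{"slide":[[0.03,0.07,0],[0.08,0.18,0],[0.14,0.31,0],[0.2,0.45,0],[0.26,0.59,0],[0.31,0.71,0],[0.336,0.775,0],[0.336,0.775,0],[0.336,0.775,0],[0.336,0.775,0]],"twist":[[0,0,0],[0,0,0],[0,0,0],[0,0,0],[0,0,0],[0,0,0],[0,0,0],[0,0,0],[0,0,0],[0,0,0]],"fingers":[-0.7,-0.7,-0.7,-0.7,-0.7,-0.7,-0.7,-0.7,-0.7,-0.7]}';  python3 - <<'E'
from h import *
s=grab("side","17");t=grab("top","17");cv2.imwrite("pics/c17.png",cv2.resize(s["img"][120:250,180:300],None,fx=4.5,fy=4.5,interpolation=cv2.INTER_CUBIC))
print(telemetry.get_state()["position"])
E
```

```text
clock: 23.4
position: [0.4775, 0.0284, 0.2763]
ee_rot: [-0.0, 0.988, 0.154, -0.0]
contact_force: [0.5, -0.5, -0.6]
width: 0.0259
clock: 24.4
position: [0.5274, 0.1423, 0.277]
ee_rot: [0.0, 0.988, 0.153, -0.0]
contact_force: [0.5, 0.3, -1.2]
width: 0.0263
[0.52750148 0.14246542 0.2770842 ]
```

View pics/c17.png

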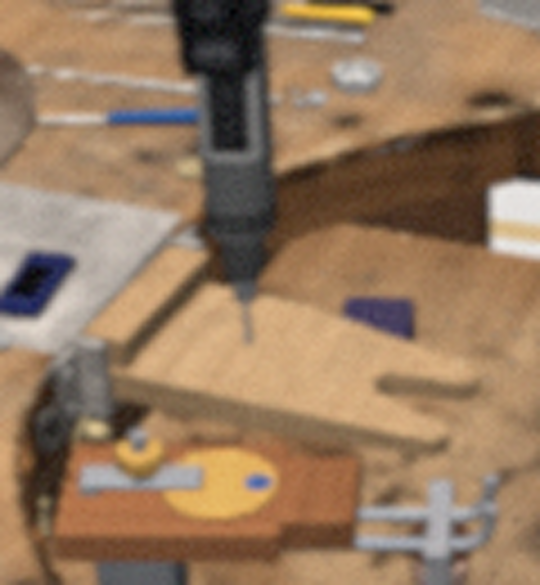

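View pics/top17.png

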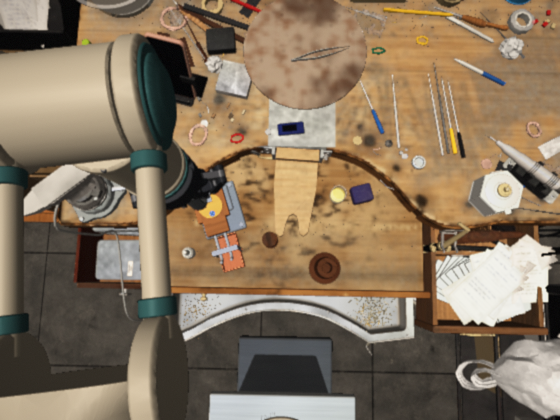

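```bash
python3 - <<'E'
from h import *
s=load("side17");t=load("top17")
P=[.5275,.1425]
for z in(.217,.24,.274,.30):print(z,np.round(proj(s,P+[z]),1))
print("tip zoom px",[(u+.5)/4.5-.5 for u in(249,342)],"mark proj side",proj(s,[.5275,.1430,.152]),"top",proj(t,[.5275,.143,.217]),proj(t,[.5275,.143,.152]))
# body axis from depth: rows
for v in range(164,196,3):
    row=s["depth"][v,215:250];o=np.array([dep(s,u,v) for u in range(215,250)])
    k=np.linalg.norm(o[:,:2]-P,axis=1)<.022
    us=np.arange(215,250)[k];print(v,us.min() if k.any() else None,us.max() if k.any() else None,np.round(o[k].mean(0),4) if k.any() else "")
h=t["img"][170:230,180:260];cv2.imwrite("pics/t17.png",cv2.resize(h,None,fx=8,fy=8,interpolation=cv2.INTER_CUBIC))
E
```

```text
0.217 [235.6 197.4]
0.24 [235.  186.5]
0.274 [234.  169.7]
0.3 [233.2 156.4]
tip zoom px [54.94444444444444, 75.61111111111111] mark proj side [237.25372415 227.01111292] top [205.25147982 207.46697448] [211.86594548 212.65122573]
164 225 240 [0.5248 0.1526 0.2912]
167 225 240 [0.5254 0.1522 0.285 ]
170 225 240 [0.5255 0.1526 0.2793]
173 228 237 [0.5262 0.1519 0.2729]
176 229 238 [0.5271 0.1467 0.2639]
179 229 237 [0.5277 0.1481 0.2585]
182 231 236 [0.5272 0.1481 0.2525]
185 231 236 [0.5291 0.1448 0.2441]
188 234 234 [0.5312 0.139  0.2341]
191 234 234 [0.5291 0.1441 0.2312]
194 234 234 [0.5296 0.1439 0.2247]
```

View pics/t17.png

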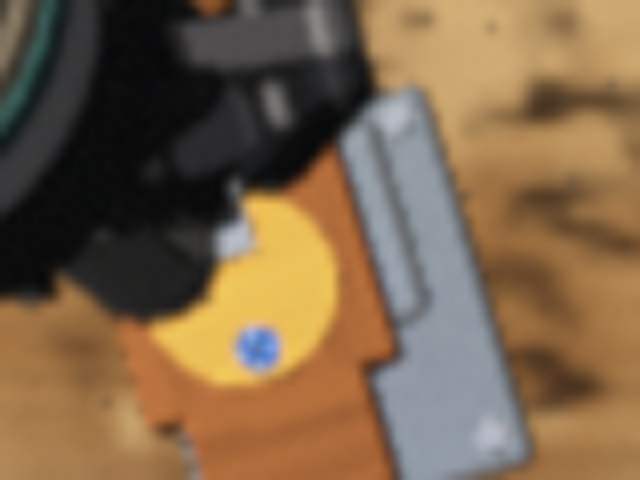

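The drill hangs over the stand; the side view has the tip at (234.9, 195.6), where (235.3, 197) is expected if it is straight above the mark. The bit is near vertical, and the spot's crossing in the top view is at (211.8, 213.1). I descend to about 18 mm above and look again.

```bash
python3 -m creep '{"slide":[[0,0,-0.08],[0,0,-0.16],[0,0,-0.24],[0,0,-0.3],[0,0,-0.313],[0,0,-0.313],[0,0,-0.313]],"twist":[[0,0,0],[0,0,0],[0,0,0],[0,0,0],[0,0,0],[0,0,0],[0,0,0]],"fingers":[-0.7,-0.7,-0.7,-0.7,-0.7,-0.7,-0.7]}';  python3 - <<'E'
from h import *
s=grab("side","18");t=grab("top","18")
a=cv2.resize(s["img"][190:240,210:260],(400,400),interpolation=cv2.INTER_CUBIC)
b=cv2.resize(t["img"][185:235,185:235],(400,400),interpolation=cv2.INTER_CUBIC)
cv2.imwrite("pics/c18.png",cv2.hconcat([a,b]))
print(telemetry.get_state()["position"])
E
```

```text
clock: 25.2
position: [0.5281, 0.1433, 0.2303]
ee_rot: [0.0, 0.988, 0.153, 0.0]
contact_force: [-0.9, -0.2, -1.6]
width: 0.0254
[0.52824277 0.14333228 0.23056044]
```

View pics/c18.png

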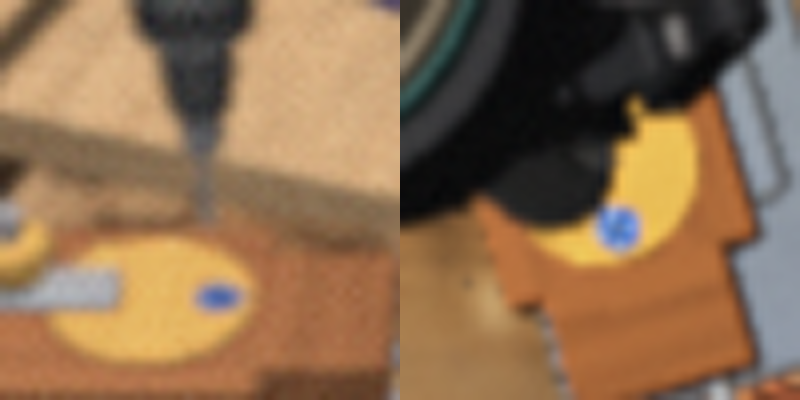

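```bash
python3 -m creep '{"slide":[[-0.005,-0.002,-0.02],[-0.009,-0.004,-0.04],[-0.009,-0.004,-0.06],[-0.009,-0.004,-0.06],[-0.009,-0.004,-0.06]],"twist":[[0,0,0],[0,0,0],[0,0,0],[0,0,0],[0,0,0]],"fingers":[-0.7,-0.7,-0.7,-0.7,-0.7]}';  python3 - <<'E'
from h import *
s=grab("side","19");t=grab("top","19")
a=cv2.resize(s["img"][190:240,210:260],(400,400),interpolation=cv2.INTER_CUBIC)
b=cv2.resize(t["img"][195:225,195:225],(400,400),interpolation=cv2.INTER_CUBIC)
cv2.imwrite("pics/c19.png",cv2.hconcat([a,b]))
print(telemetry.get_state()["position"])
T=t["depth"]
for v in range(204,214):print(v,[round(float(dep(t,u,v)[2]),3) for u in range(203,214)])
E
```

```text
clock: 25.8
position: [0.5263, 0.1426, 0.2208]
ee_rot: [0.0, 0.988, 0.153, -0.0]
contact_force: [-0.4, 0.3, -2.0]
width: 0.0257
[0.52653438 0.14265547 0.22101888]
204 [0.39, 0.333, 0.331, 0.331, 0.327, 0.326, 0.324, 0.303, 0.302, 0.271, 0.266]
205 [0.327, 0.325, 0.324, 0.324, 0.297, 0.292, 0.301, 0.298, 0.28, 0.267, 0.152]
206 [0.321, 0.286, 0.28, 0.273, 0.286, 0.282, 0.282, 0.278, 0.276, 0.268, 0.256]
207 [0.286, 0.283, 0.278, 0.269, 0.264, 0.276, 0.273, 0.272, 0.268, 0.266, 0.26]
208 [0.279, 0.277, 0.273, 0.268, 0.263, 0.253, 0.263, 0.262, 0.262, 0.227, 0.15]
209 [0.278, 0.955, 0.269, 0.262, 0.259, 0.252, 0.245, 0.238, 0.231, 0.227, 0.151]
210 [0.271, 0.268, 0.263, 0.258, 0.254, 0.25, 0.243, 0.235, 0.23, 0.224, 0.153]
211 [0.265, 0.26, 0.257, 0.252, 0.249, 0.243, 0.239, 0.232, 0.227, 0.154, 0.153]
212 [0.253, 0.255, 0.25, 0.246, 0.241, 0.238, 0.231, 0.23, 0.223, 0.151, 0.153]
213 [0.246, 0.244, 0.955, 0.242, 0.236, 0.229, 0.229, 0.22, 0.151, 0.151, 0.151]
```

View pics/c19.png

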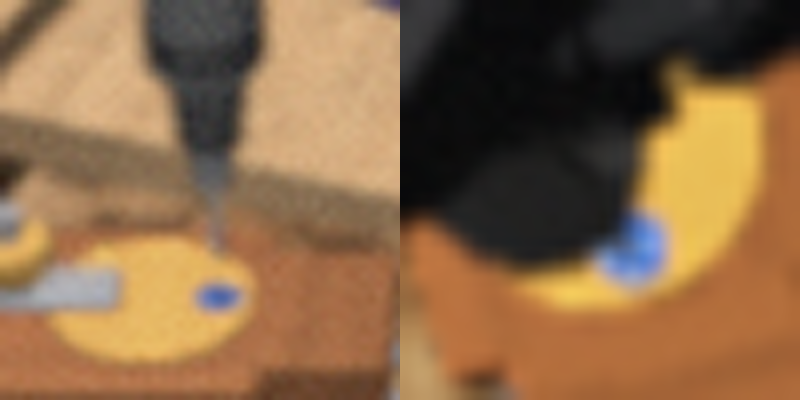

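```bash
python3 - <<'E'
from h import *
from scipy.optimize import least_squares
np.set_printoptions(precision=4,suppress=True)
t=load("top19");s=load("side19")
P=telemetry.get_state()["position"];print(P)
def pts(d,box,zlo,zhi):
    x0,y0,x1,y1=box
    o=np.array([dep(d,u,v) for v in range(y0,y1) for u in range(x0,x1)])
    k=(o[:,2]>zlo)&(o[:,2]<zhi)&(np.linalg.norm(o[:,:2]-P[:2],axis=1)<.02);return o[k]
# body points from both cameras: cylinder r=14 vertical, between shoulder and pads
for n,d,box in(("top",t,(190,195,222,222)),("side",s,(215,165,255,205))):
    q=pts(d,box,.221,.25);print(n,len(q),q.min(0),q.max(0))
    f=lambda c:np.hypot(q[:,0]-c[0],q[:,1]-c[1])-.014
    r=least_squares(f,P[:2],loss="soft_l1",f_scale=.001);print(" axis",r.x,"rms",np.sqrt(np.mean(r.fun**2)))
# side silhouettes in rows: body edges
for v in range(176,222,3):
    row=s["depth"][v]; o=np.array([dep(s,u,v) for u in range(215,255)]);k=np.linalg.norm(o[:,:2]-P[:2],axis=1)<.022
    k&=o[:,2]>.156
    us=np.arange(215,255)[k];print(v,(us.min(),us.max(),o[k].mean(0)) if k.any() else None)
for z in(.156,.162,.165,.218,.24):print(z,proj(s,[P[0],P[1],z]))
print("mark",tri(t,(211.8,213.05),s,(236.95,226.75)))
E
```

```text
[0.5265 0.1427 0.221 ]
top 43 [0.5125 0.1289 0.2226] [0.5252 0.1486 0.25  ]
 axis [0.5267 0.1429] rms 0.0002912316358890698
side 225 [0.5134 0.1346 0.2214] [0.5401 0.1591 0.25  ]
 axis [0.529  0.1424] rms 0.0011019533070683865
176 (np.int64(226), np.int64(241), array([0.5203, 0.1534, 0.2689]))
179 (np.int64(226), np.int64(241), array([0.5203, 0.1542, 0.2634]))
182 (np.int64(227), np.int64(241), array([0.5175, 0.1544, 0.258 ]))
185 (np.int64(227), np.int64(242), array([0.524 , 0.1514, 0.2489]))
188 (np.int64(227), np.int64(242), array([0.524 , 0.152 , 0.2432]))
191 (np.int64(227), np.int64(242), array([0.5241, 0.1526, 0.2373]))
194 (np.int64(227), np.int64(242), array([0.5247, 0.1522, 0.2307]))
197 (np.int64(228), np.int64(242), array([0.5236, 0.1532, 0.2253]))
200 (np.int64(230), np.int64(239), array([0.5243, 0.1545, 0.2196]))
203 (np.int64(231), np.int64(239), array([0.5263, 0.1491, 0.2095]))
206 (np.int64(231), np.int64(239), array([0.5268, 0.1486, 0.2026]))
209 (np.int64(233), np.int64(238), array([0.5264, 0.1482, 0.1959]))
212 (np.int64(234), np.int64(238), array([0.5269, 0.1458, 0.1877]))
215 (np.int64(236), np.int64(236), array([0.528 , 0.1442, 0.1798]))
218 (np.int64(236), np.int64(236), array([0.5275, 0.146 , 0.1744]))
221 (np.int64(236), np.int64(236), array([0.5292, 0.1432, 0.1654]))
0.156 [237.7035 225.2598]
0.162 [237.5481 222.6225]
0.165 [237.47  221.297]
0.218 [236.0444 197.1085]
0.24 [235.4261 186.6189]
mark (array([0.5273, 0.1432, 0.1526]), np.float64(0.0013481330435450203))
```

Relative to the mark, the body's axis is within 0.5 mm in the top view and 0.7 mm in the side view. Tip height is 10 mm by reading and 12–13 mm by the side camera, so I go down 5 mm more, to between 5 and 8 mm.

```bash
python3 -m creep '{"slide":[[0,0,-0.01],[0,0,-0.022],[0,0,-0.033],[0,0,-0.033],[0,0,-0.033],[0,0,-0.033],[0,0,-0.033],[0,0,-0.033]],"twist":[[0,0,0],[0,0,0],[0,0,0],[0,0,0],[0,0,0],[0,0,0],[0,0,0],[0,0,0]],"fingers":[-0.7,-0.7,-0.7,-0.7,-0.7,-0.7,-0.7,-0.7]}';  python3 - <<'E'
from h import *
from scipy.optimize import least_squares
np.set_printoptions(precision=4,suppress=True)
s=grab("side","20");t=grab("top","20")
a=cv2.resize(s["img"][190:240,210:260],(400,400),interpolation=cv2.INTER_CUBIC)
b=cv2.resize(s["img"][190:290,200:300],(400,400),interpolation=cv2.INTER_CUBIC)
cv2.imwrite("pics/c20.png",cv2.hconcat([a,b]))
S=telemetry.get_state();P=S["position"];print(P,S["qd"],S["ee_rot"])
for n,d,(x0,y0,x1,y1) in(("top",t,(190,195,222,222)),("side",s,(215,165,255,210))):
    o=np.array([dep(d,u,v) for v in range(y0,y1) for u in range(x0,x1)])
    q=o[(o[:,2]>.217)&(o[:,2]<.245)&(np.linalg.norm(o[:,:2]-P[:2],axis=1)<.02)]
    r=least_squares(lambda c:np.hypot(q[:,0]-c[0],q[:,1]-c[1])-.014,P[:2],loss="soft_l1",f_scale=.001);print(n,r.x)
for v in range(214,227):print(v,dep(s,236,v),dep(s,237,v))
for n,a0,a1 in(("reel",(270,240),0),):
    pass
t0=load("top0")
for n,(x0,y0,x1,y1) in dict(reel=(255,225,285,255),dropper=(178,243,198,263),jar=(328,184,349,204),box=(350,182,374,206)).items():
    print(n,np.abs(t["img"][y0:y1,x0:x1].astype(int)-t0["img"][y0:y1,x0:x1]).mean().round(2))
E
```

```text
clock: 26.7
position: [0.5265, 0.1427, 0.216]
ee_rot: [0.0, 0.988, 0.153, 0.0]
contact_force: [0.2, -0.6, -0.6]
width: 0.026
[0.5264 0.1426 0.216 ] [-0.0012  0.0004  0.0013 -0.0008 -0.001   0.0009] [0.0001 0.9882 0.153  0.0001]
top [0.5268 0.1428]
side [0.5294 0.1424]
214 [0.5273 0.1455 0.183 ] [0.5246 0.147  0.1846]
215 [0.5277 0.1449 0.1803] [0.526  0.1441 0.1802]
216 [0.5295 0.1413 0.1753] [ 0.6356 -0.0888 -0.0007]
217 [0.5287 0.1434 0.1746] [ 0.6334 -0.0838  0.0002]
218 [0.5295 0.1418 0.1711] [ 0.6319 -0.0805 -0.0002]
219 [0.5294 0.1422 0.1692] [0.5395 0.1165 0.1497]
220 [0.5283 0.1449 0.169 ] [0.5392 0.1174 0.1481]
221 [0.5295 0.1427 0.165 ] [0.5352 0.1262 0.1526]
222 [0.5288 0.1444 0.164 ] [0.5349 0.1271 0.1509]
223 [0.5288 0.1445 0.1619] [0.5335 0.1304 0.1512]
224 [0.5289 0.1447 0.1597] [0.5312 0.1355 0.1529]
225 [0.533  0.1362 0.1507] [0.5315 0.1351 0.1503]
226 [0.5312 0.1403 0.1516] [0.188  0.8641 0.7299]
reel 4.21
dropper 20.51
jar 4.72
box 3.43
```

View pics/c20.png

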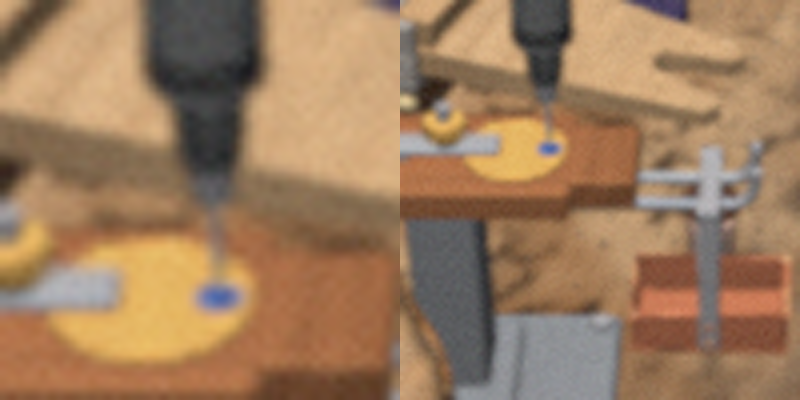

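The side view shows the bit ending about 7 mm above the brass, over the spot. The dropper patch differs in the top view, perhaps because the arm covers it, so I check it in the side view before handing in.

```bash
python3 - <<'E'
from h import *
t=load("top20");s=load("side20");s0=load("side0");t0=load("top0")
f=lambda d,b:cv2.resize(d["img"][b[1]:b[3],b[0]:b[2]],(260,260),interpolation=cv2.INTER_CUBIC)
cv2.imwrite("pics/c21.png",cv2.hconcat([f(t,(150,210,230,290)),f(s0,(235,290,290,345)),f(s,(235,290,290,345))]))
print(np.abs(s["img"][298:330,250:272].astype(int)-s0["img"][298:330,250:272]).mean())
E
```

```text
4.8456439393939394
```

View pics/c21.png

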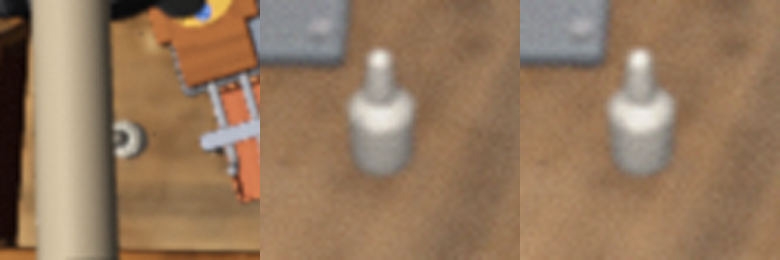

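The dropper is where it was; the arm only hides part of it from above. Everything holds, so I hand in.

```bash
python3 - <<'E'
from rig import order,telemetry
print(order.sign_off());print(telemetry.get_state()["clock"])
E
```

```text
the job is handed in; nothing more can be done
None
the job is handed in; nothing more can be done
```

I hung the pan on the twin hook and let go of it. Then I lifted the drill out, carried it over everything, and handed in at about 27 s with the gripper still holding it over the punch mark. Sign-off gives no verdict, so this rests on my own last checks.

- **Pan:** it hangs on both rods, upright and clear of the fingers. The bail is about 2 mm from the seat.
- **Drill sideways:** the axis is within about 1 mm of the mark in both camera views. The bit is near vertical (about 1° off), and the arm was at rest.
- **Tip height:** my two measurements disagree by about 2 mm. Arm readings put the tip 5 mm above the brass and the side camera puts it at 7 mm; both are inside the 2–12 mm allowed.
- **Jar, bottle, reel and ring box:** all four look unmoved. The arm partly hid the dropper bottle from above, so I checked it in the side view.

- **Failed first grip:** the first grip on the pan slipped off, though the pan stayed in place; the second try held.
- **Finger offset:** the cause showed up later in the depth images. The fingertips sit about 35 mm behind the TCP that the robot reports, so that grip only caught the top of the bail. I allowed for this when gripping the drill.

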